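# Pin the balance weights on the shaker's spindles

### The job

Get the shaker ready: slide every ring weight lying on the bench down onto a spindle of its own until it sits on the plate, and lock it by pushing a spring cotter's straight leg fully through that spindle's cross hole until the bow snaps round the spindle; a spindle left without a weight gets its cotter in the same way, so that none lies about. When all three spindles are pinned, press the white start button fully down and let it spring back. Leave the tape roll, jar and timer alone.

Things in the scene. Friction and masses are not known exactly. Their poses are not given: they have to be found in the camera images.
- hole0 (a point): Centre of the cross hole of the front left upright spindle (steel, 22 mm thick) of the fixed shaker plate (170 x 200 mm, top 30 mm above the bench). The hole, 45 mm above the plate top, runs along this point's x right through, 7 mm square, flared to 13 mm at both mouths. The spindle's cone top ends 18 mm above this point. z up. Spindle spacing 120 mm sideways, 85 mm in depth.
- hole1 (a point): Centre of the cross hole of the front right upright spindle (steel, 22 mm thick) of the fixed shaker plate (170 x 200 mm, top 30 mm above the bench). The hole, 45 mm above the plate top, runs along this point's x right through, 7 mm square, flared to 13 mm at both mouths. The spindle's cone top ends 18 mm above this point. z up. Spindle spacing 120 mm sideways, 85 mm in depth.
- hole2 (a point): Centre of the cross hole of the rear middle upright spindle (steel, 22 mm thick) of the fixed shaker plate (170 x 200 mm, top 30 mm above the bench). The hole, 45 mm above the plate top, runs along this point's x right through, 7 mm square, flared to 13 mm at both mouths. The spindle's cone top ends 18 mm above this point. z up. Spindle spacing 120 mm sideways, 85 mm in depth.
- weight0_mid (a point): Ring weight: plain steel ring, 44 mm outside diameter, 27 mm bore, 28 mm high, 0.15 kg, lying flat; the point is its centre, half-way up; z is its axis. Fits any spindle; once down, its centre is 31 mm below the cross hole. May be absent.
- weight1_mid (a point): Ring weight: plain steel ring, 44 mm outside diameter, 27 mm bore, 28 mm high, 0.15 kg, lying flat; the point is its centre, half-way up; z is its axis. Fits any spindle; once down, its centre is 31 mm below the cross hole. May be absent.
- weight2_mid (a point): Ring weight: plain steel ring, 44 mm outside diameter, 27 mm bore, 28 mm high, 0.15 kg, lying flat; the point is its centre, half-way up; z is its axis. Fits any spindle; once down, its centre is 31 mm below the cross hole. May be absent.
- cotter0_grip (a point): Spring cotter, 45 g, lying flat. Point: centre of its grey block grip, 26 (x) x 18 (y) x 18 (z) mm. x points along the 5 mm straight leg to its tip, 76 mm ahead; z up. A 16 mm stop disc sits on the leg, front face 38 mm ahead. The spring wire bow runs beside the leg on the +y side, up to 18 mm off its centre line, flared end 71 mm ahead. Pushing it over a spindle takes 10 to 15 N.
- cotter0_seat (a point): Point on the same cotter's leg axis, 47 mm ahead of the grip's centre, same axes: it is at the middle of the cross hole when the cotter is fully home (within 1.5 mm).
- cotter0_bow (a joint): Angle of that cotter's spring bow (rad): about 0.01 or less at rest or snapped round a spindle, about 0.12 while it is spread by the spindle's widest part.
- cotter1_grip (a point): Spring cotter, 45 g, lying flat. Point: centre of its grey block grip, 26 (x) x 18 (y) x 18 (z) mm. x points along the 5 mm straight leg to its tip, 76 mm ahead; z up. A 16 mm stop disc sits on the leg, front face 38 mm ahead. The spring wire bow runs beside the leg on the +y side, up to 18 mm off its centre line, flared end 71 mm ahead. Pushing it over a spindle takes 10 to 15 N.
- cotter1_seat (a point): Point on the same cotter's leg axis, 47 mm ahead of the grip's centre, same axes: it is at the middle of the cross hole when the cotter is fully home (within 1.5 mm).
- cotter1_bow (a joint): Angle of that cotter's spring bow (rad): about 0.01 or less at rest or snapped round a spindle, about 0.12 while it is spread by the spindle's widest part.
- cotter2_grip (a point): Spring cotter, 45 g, lying flat. Point: centre of its grey block grip, 26 (x) x 18 (y) x 18 (z) mm. x points along the 5 mm straight leg to its tip, 76 mm ahead; z up. A 16 mm stop disc sits on the leg, front face 38 mm ahead. The spring wire bow runs beside the leg on the +y side, up to 18 mm off its centre line, flared end 71 mm ahead. Pushing it over a spindle takes 10 to 15 N.
- cotter2_seat (a point): Point on the same cotter's leg axis, 47 mm ahead of the grip's centre, same axes: it is at the middle of the cross hole when the cotter is fully home (within 1.5 mm).
- cotter2_bow (a joint): Angle of that cotter's spring bow (rad): about 0.01 or less at rest or snapped round a spindle, about 0.12 while it is spread by the spindle's widest part.
- start_top (a point): Centre of the top of the white push button (24 mm across, in a 40 mm black housing) at the rear left corner of the shaker plate; top 18 mm above the plate, pressed straight down. A 245 mm high bench centrifuge (fixed) stands left of the plate, behind the loose parts (front face at x = 0.515, right side at y = -0.11); pipettes hang behind the plate from x = 0.65, 0.2 m up: keep the hand clear of both.
- start (a joint): Travel of the start button (m): 0 released, 0.006 fully down, which takes 5 N; it springs back.
- tape_roll: Bystander: black tape roll, 60 mm across, 19 mm high, origin under its centre.
- powder_jar: Bystander: small white jar with a green lid, 43 mm across, 74 mm high, origin under its centre.
- timer: Bystander: small white standing timer, 43 x 70 x 65 mm, origin under its centre.

How it is judged:
On the way, in this order (a step that is already met when the one before it is completed fails the run):
1. every ring weight is down on a spindle and all three spindles have a cotter fully home (((horizontal distance between weight0_mid and hole0 below 0.006 m and z of weight0_mid in the frame of hole0 between -0.036 and -0.026 m and angle between weight0_mid's own z axis and vertical below 0.12 rad) or (horizontal distance between weight0_mid and hole1 below 0.006 m and z of weight0_mid in the frame of hole1 between -0.036 and -0.026 m and angle between weight0_mid's own z axis and vertical below 0.12 rad) or (horizontal distance between weight0_mid and hole2 below 0.006 m and z of weight0_mid in the frame of hole2 between -0.036 and -0.026 m and angle between weight0_mid's own z axis and vertical below 0.12 rad)) and ((horizontal distance between weight1_mid and hole0 below 0.006 m and z of weight1_mid in the frame of hole0 between -0.036 and -0.026 m and angle between weight1_mid's own z axis and vertical below 0.12 rad) or (horizontal distance between weight1_mid and hole1 below 0.006 m and z of weight1_mid in the frame of hole1 between -0.036 and -0.026 m and angle between weight1_mid's own z axis and vertical below 0.12 rad) or (horizontal distance between weight1_mid and hole2 below 0.006 m and z of weight1_mid in the frame of hole2 between -0.036 and -0.026 m and angle between weight1_mid's own z axis and vertical below 0.12 rad)) and ((horizontal distance between weight2_mid and hole0 below 0.006 m and z of weight2_mid in the frame of hole0 between -0.036 and -0.026 m and angle between weight2_mid's own z axis and vertical below 0.12 rad) or (horizontal distance between weight2_mid and hole1 below 0.006 m and z of weight2_mid in the frame of hole1 between -0.036 and -0.026 m and angle between weight2_mid's own z axis and vertical below 0.12 rad) or (horizontal distance between weight2_mid and hole2 below 0.006 m and z of weight2_mid in the frame of hole2 between -0.036 and -0.026 m and angle between weight2_mid's own z axis and vertical below 0.12 rad)) and ((distance between cotter0_seat and hole0 below 0.006 m and angle between the x axis of cotter0_seat and the x axis of hole0, either way round below 0.3 rad and value of joint cotter0_bow below 0.05 rad) or (distance between cotter1_seat and hole0 below 0.006 m and angle between the x axis of cotter1_seat and the x axis of hole0, either way round below 0.3 rad and value of joint cotter1_bow below 0.05 rad) or (distance between cotter2_seat and hole0 below 0.006 m and angle between the x axis of cotter2_seat and the x axis of hole0, either way round below 0.3 rad and value of joint cotter2_bow below 0.05 rad)) and ((distance between cotter0_seat and hole1 below 0.006 m and angle between the x axis of cotter0_seat and the x axis of hole1, either way round below 0.3 rad and value of joint cotter0_bow below 0.05 rad) or (distance between cotter1_seat and hole1 below 0.006 m and angle between the x axis of cotter1_seat and the x axis of hole1, either way round below 0.3 rad and value of joint cotter1_bow below 0.05 rad) or (distance between cotter2_seat and hole1 below 0.006 m and angle between the x axis of cotter2_seat and the x axis of hole1, either way round below 0.3 rad and value of joint cotter2_bow below 0.05 rad)) and ((distance between cotter0_seat and hole2 below 0.006 m and angle between the x axis of cotter0_seat and the x axis of hole2, either way round below 0.3 rad and value of joint cotter0_bow below 0.05 rad) or (distance between cotter1_seat and hole2 below 0.006 m and angle between the x axis of cotter1_seat and the x axis of hole2, either way round below 0.3 rad and value of joint cotter1_bow below 0.05 rad) or (distance between cotter2_seat and hole2 below 0.006 m and angle between the x axis of cotter2_seat and the x axis of hole2, either way round below 0.3 rad and value of joint cotter2_bow below 0.05 rad))), for 0.2 s.
2. the start button is pressed fully down (value of joint start above 0.0045 m), for 0.05 s.
At the end, for the whole second after the job is handed in: Each ring weight present sits flat on the plate round a spindle (axis within 6 mm); each of the three holes has a cotter: seat point within 6 mm of the hole centre, aligned within 0.3 rad, bow closed (under 0.05 rad). Start button released (all of step 1 and value of joint start below 0.002 m); the robot touches nothing.
It fails at once if a bystander (tape roll, jar, timer) is shifted more than 5 cm or knocked over (distance of any of tape_roll, powder_jar, timer from where it was at the start of the episode above 0.05 m or angle between any of powder_jar, timer's own z axis and vertical above 0.6 rad).
Of weight0, weight1, weight2 only 2 to 3 are there at a start; the rules pass over those that are not, and their reading is None.
At some moment in a run one of weight1, weight2, cotter0, cotter1, cotter2 may be knocked a few centimetres aside while the robot is not near it.
It also fails if it takes over 210 s, if anything falls off the work surface, if the arm or the gripper's body presses on something with over 40 N, if the wrist force passes 120 N, or if a joint passes its speed limit or range.

### The arm

A 7-joint arm with a two-finger parallel gripper is mounted at the origin on a cart in front of the work surface, level with it; the furniture and walls round the work are solid. World frame = base frame: x ahead of the robot, y to its left, z up, the work surface at z = 0. Lengths are in m, angles in rad, forces in N, time in s.
With the tool pointing down it reaches from about 0.35 to 0.9 m from the base axis. Payload 8.1 kg.
Tool frame: the origin (TCP) lies midway between the tips of the shut fingers; the grasp point (between the pads) lies 19 mm behind it; z points along the fingers, y is the line along which they close (so a half turn about z gives the same grasp; the last joint's range is limited). The gripper opens to 92 mm and grips with 3 to 60 N. Pads are 19 mm wide; open, the fingers measure 130 mm over their backs; the gripper's body (75 mm by 190 mm) begins 47 mm behind the grasp point.
Start: joints at [1.12, 0.434, 0.025, 1.573, -0.012, 1.134, -0.075], TCP at [0.213, -0.588, 0.227] pointing down, gripper open.
Joint ranges: [-2.62, 2.62], [-0.44, 2.09], [-1.27, 1.32], [0.08, 2.57], [-1.32, 4.46], [0.12, 2], [-2.74, 2.74]. Speed limits (rad/s): [2.22, 2.22, 3.01, 3.01, 3.14, 3.14, 3.14].

### API

Orientations are given as a rotation vector (axis times angle).
In Python, from cell import arm gives the robot as it stands.
- The arm moves only by the tool send_rows, never from a script. Its argument "increments" is a list of rows, each a list of 3 entries, a list of its own where there are three numbers: the finger opening in cm, from 0 to 9.18, then the shift along the tool's x, y, z in cm, then the turn, a rotation vector about the tool's x, y, z in rad. A call has 1 to 5 rows; each row shifts and turns the commanded pose from where the row before left it, along the tool's axes as they then stand; what a row does not reach is not made up. A row lasts 1/10 s, in which the tool goes at most 50 mm and 8.59 degrees, less where a joint would pass 70% of its speed; a pose out of reach is approached as far as the arm can. A call is refused whole if a number of a shift passes 5 or a number of a turn 0.15, either way. A call with a gripper value outside its range is refused whole. The fingers move at their own pace and stop on an object; "force" is the grip in N (left out, the last holds). Time passes only in rows, so rows that do not move let the fingers close. It gives the time, the measured TCP pose, the force, the opening and the grip force at its end, in the units of the state.
- arm.observe(): the state, without advancing time (a new reading comes with each control period).
- arm.get_image(name): name is "scene" or "top"; returns the picture (420x560x3 uint8, red, green, blue); there is no depth.
- arm.camera_params(name): a dict with "camera_matrix" (3x3 intrinsics, pixels), "k1" (the pictures are not rectified: a ray, as slopes to the right and down, at radius r is drawn at 1 + k1 r^2 times it, then the intrinsics apply), "R" (3x3) and "t" (3): a world point X has camera coordinates R X + t. Camera axes: x right, y down, z forward; pixel columns grow to the right and rows downward; lengths in m; the calibration is good to about 2 mm. A picture is of the moment at which its call begins. camera_params takes no time and is no camera call.
- arm.sign_off(): hands the job in; it is judged then, once.
The state is a dict: "clock": time; "joints": joint angles; "dq": joint speeds; "joint_efforts": joint torques, N m; "position": TCP position; "ee_rot": TCP orientation; "force": force on the tool from outside, world axes, zero at the start; "ft_torque": the same for the moment, N m; "width": opening from 0.0 (shut) to 1.0 (fully open); "gripper_force": force on a finger pad.
Only numpy, scipy, OpenCV 4.12 (cv2) and the standard library are available. Lean on these libraries where they do the work, as an engineer would, in place of code of your own. Each camera call takes 0.05 s, during which the arm holds its last target. There are 200 camera calls.

## Working session

There is one attempt and no reset: what is moved stays moved. The work goes in short steps, Python scripts to look and compute and a tool call to move; the robot and the scene stay as the last step left them, time stands still between calls to the robot, and variables do not carry over. Pictures are saved under pics/ and viewed, at most 14 in all, crops included, and the job is handed in when it is done.

Besides the shell and the picture viewer there is one more tool, called after ">>>" in YAML: its name, and indented under it one key for each argument. send_rows: Moves the arm, as the interface text tells. Its arguments: {"type":"object","properties":{"increments":{"type":"array"},"force":{"type":"number"}},"required":["increments"]}

```bash
ls; mkdir -p pics; cat > h.py <<'E'
import numpy as np, cv2
from cell import arm
from scipy.spatial.transform import Rotation as Ro
def shot(n,f):
    im=arm.get_image(n); cv2.imwrite('pics/'+f,im[:,:,::-1]); return im
def proj(n,X):
    p=arm.camera_params(n);R=np.array(p['R']);K=np.array(p['camera_matrix'])
    c=(R@np.atleast_2d(X).T).T+np.array(p['t']); s=c[:,:2]/c[:,2:]
    r2=(s**2).sum(1,keepdims=True); s=s*(1+p['k1']*r2)
    return s@K[:2,:2].T+K[:2,2]
def ray(n,uv):
    p=arm.camera_params(n);R=np.array(p['R']);K=np.array(p['camera_matrix'])
    d=np.array([(uv[0]-K[0,2])/K[0,0],(uv[1]-K[1,2])/K[1,1]]);s=d.copy()
    for _ in range(30): s=d/(1+p['k1']*(s@s))
    return -R.T@np.array(p['t']), R.T@np.array([s[0],s[1],1])
def onz(n,uv,z):
    o,d=ray(n,uv); return o+d*(z-o[2])/d[2]
def st():
    s=arm.observe(); R=Ro.from_rotvec(s['ee_rot']).as_matrix()
    print('t',round(s['clock'],2),'p',np.round(s['position'],4),'w',round(s['width'],3),'gf',np.round(s['gripper_force'],1),'F',np.round(s['force'],1)); print(np.round(R,3).tolist(), 'q',np.round(s['joints'],3))
    return np.array(s['position']),R
E
python3 - <<'E'
from h import *
st()
for n in('scene','top'):
    shot(n,n+'1.png'); p=arm.camera_params(n); R=np.array(p['R']); print(n,-R.T@np.array(p['t']),R[2],p['camera_matrix'],p['k1'])
E
```

```text
pics
t 0.0 p [ 0.2128 -0.5871  0.2259] w 0.999 gf 0.0 F [-0.5 -0.1  0.4]
[[0.94, 0.341, -0.001], [0.341, -0.94, 0.001], [-0.0, -0.002, -1.0]] q [ 1.12   0.435  0.025  1.574 -0.012  1.134 -0.075]
scene [-0.45238497  0.38932835  0.80909704] [ 0.73273076 -0.3697941  -0.57127748] [[445.08607745   0.         277.88938913]
 [  0.         445.08607745 213.39122026]
 [  0.           0.           1.        ]] 0.04633923505199331
top [ 0.31030917 -0.09493141  1.59579503] [ 0.11144553  0.0072084  -0.9937444 ] [[423.15794888   0.         279.6326124 ]
 [  0.         423.15794888 204.17377725]
 [  0.           0.           1.        ]] 0.034833490933717896
```

View pics/scene1.png

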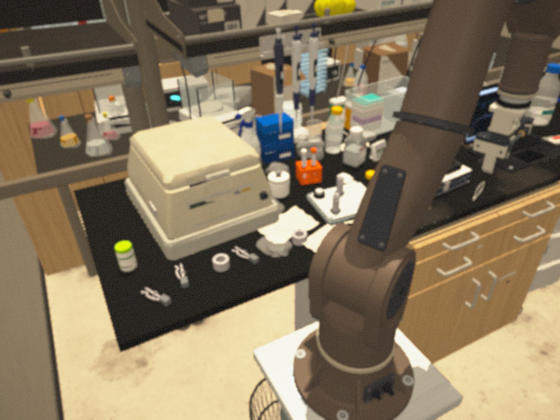

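View pics/top1.png

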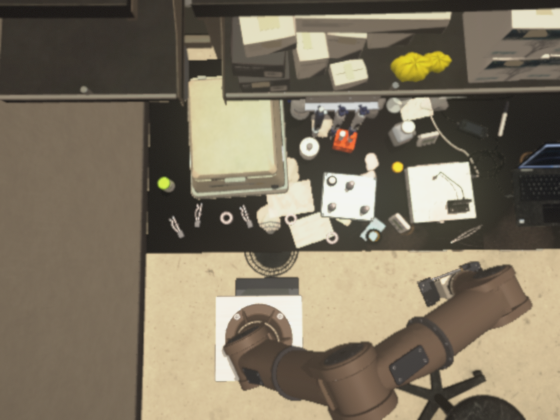

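```bash
python3 - <<'E'
from h import *
a=cv2.imread('pics/top1.png')[160:260,150:350]; cv2.imwrite('pics/c1.png',cv2.resize(a,None,fx=4,fy=4,interpolation=cv2.INTER_CUBIC))
b=cv2.imread('pics/scene1.png')[160:320,110:390]; cv2.imwrite('pics/c2.png',cv2.resize(b,(800,457),interpolation=cv2.INTER_CUBIC))
a=cv2.imread('pics/top1.png')[160:260,270:420]; cv2.imwrite('pics/c3.png',cv2.resize(a,None,fx=5,fy=5,interpolation=cv2.INTER_CUBIC))
E
```

```text
(no output)
```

View pics/c1.png

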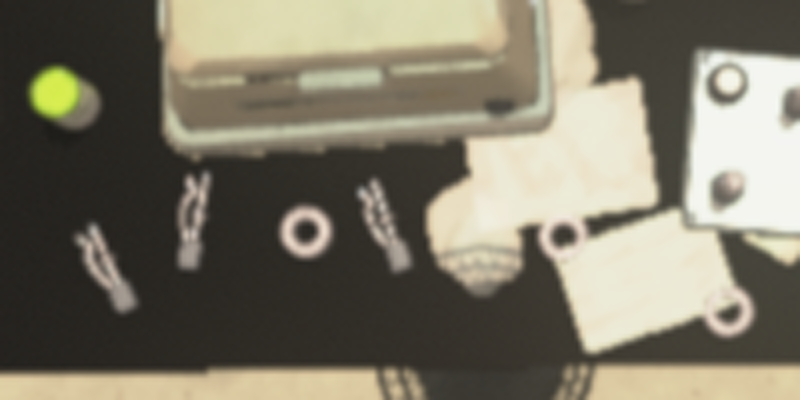

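View pics/c2.png

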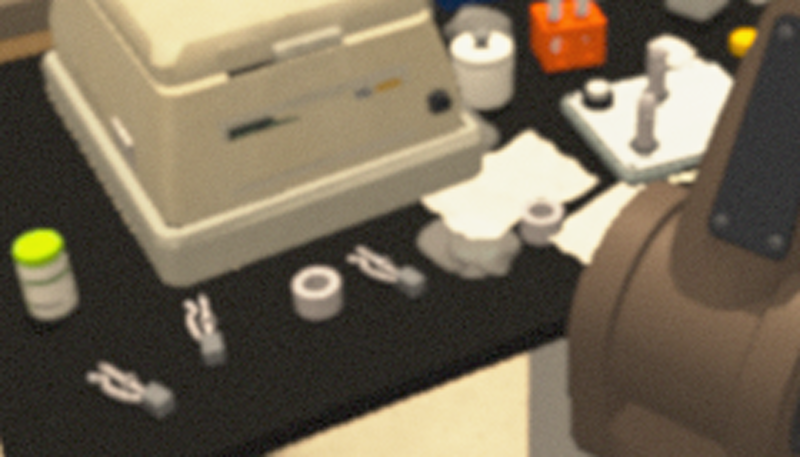

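View pics/c3.png

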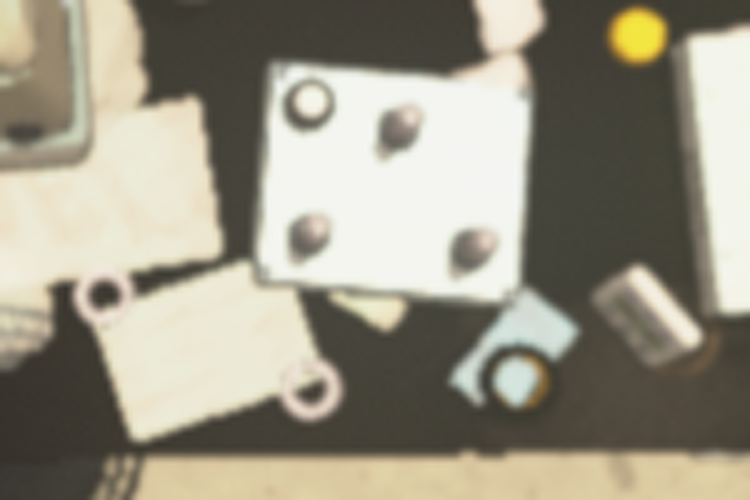

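```bash
python3 - <<'E'
from h import *
im=cv2.imread('pics/top1.png'); 
hsv=cv2.cvtColor(im,cv2.COLOR_BGR2HSV); g=cv2.cvtColor(im,cv2.COLOR_BGR2GRAY)
m=((g>200)&(hsv[...,1]<28)).astype(np.uint8); m[:, :318]=0;m[:,382:]=0;m[:165]=0;m[225:]=0
n,l,s,c=cv2.connectedComponentsWithStats(m); k=1+np.argmax(s[1:,4]); print(s[k])
pl=(l==k).astype(np.uint8); cs,_=cv2.findContours(pl,cv2.RETR_EXTERNAL,cv2.CHAIN_APPROX_NONE); ct=max(cs,key=cv2.contourArea)[:,0,:]
W=np.array([onz('top',q,.03)[:2] for q in ct]).astype(np.float32)
r=cv2.minAreaRect(W); print('plate rect',r,cv2.boxPoints(r).round(3).tolist())
# picks from crops
T=lambda u,v:np.array([270+(u-2)/5.,160+(v-2)/5.])
C=lambda u,v:np.array([150+(u-1.5)/4.,160+(v-1.5)/4.])
for nm,p in dict(ring0=C(305,232),ring1=C(562,239),ring2=C(728,311)).items(): print(nm,p,onz('top',p,.028).round(4))
for nm,p in dict(c0=[C(122,300),C(88,232)],c1=[C(189,258),C(205,178)],c2=[C(400,261),C(372,186)]).items(): print(nm,[onz('top',q,z).round(4) for q,z in zip(p,(.018,.009))])
print('btn',onz('top',T(309,103),.048))
# grey blobs inside plate
hull=cv2.fillConvexPoly(np.zeros_like(g),cv2.convexHull(ct),1)
b=((hull>0)&(g<185)).astype(np.uint8)
n,l,s,c=cv2.connectedComponentsWithStats(b)
for i in range(1,n):
    if s[i,4]>8: print(s[i],c[i])
x,y=330,170
print(g[202:216,322:342]);
E
```

```text
[ 322  172   54   48 1900]
plate rect ((0.5220255851745605, -0.34104639291763306), (0.19072288274765015, 0.17788255214691162), 84.26644897460938) [[0.42399999499320984, -0.4269999861717224], [0.6010000109672546, -0.4449999928474426], [0.6200000047683716, -0.2549999952316284], [0.4429999887943268, -0.2370000034570694]]
ring0 [225.875 217.625] [0.4385 0.1169 0.028 ]
ring1 [290.125 219.375] [ 0.4288 -0.1218  0.028 ]
ring2 [331.625 237.375] [ 0.3603 -0.2738  0.028 ]
c0 [array([0.3782, 0.2883, 0.018 ]), array([0.4428, 0.3233, 0.009 ])]
c1 [array([0.4164, 0.2264, 0.018 ]), array([0.4924, 0.2139, 0.009 ])]
c2 [array([0.411 , 0.0295, 0.018 ]), array([0.4827, 0.0563, 0.009 ])]
btn [ 0.57053891 -0.27623075  0.048     ]
[332 172  36   4  76] [352.61842105 173.14473684]
[326 176  11  10  57] [330.78947368 181.12280702]
[345 182   9   9  53] [348.66037736 186.16981132]
[328 203   8  10  48] [330.625      207.64583333]
[360 206   8   9  55] [362.96363636 210.10909091]
[[179 236 243 244 244 244 243 237 230 223 225 227 229 237 242 244 244 244
  244 244]
 [182 236 243 244 244 242 232 209 180 179 200 
[... 359 characters left out ...]
 244 244
  244 244]
 [231 242 244 244 239 193 123 104 106 114 127 134 139 174 229 242 244 244
  244 244]
 [235 243 244 244 239 199 134 106 101 105 112 125 157 211 238 243 244 244
  244 244]
 [235 243 244 244 240 209 155 127 112 114 129 159 208 236 243 244 244 244
  244 244]
 [233 242 243 244 241 215 175 155 146 161 192 217 236 243 244 244 244 244
  244 244]
 [221 235 241 243 242 229 201 184 189 217 236 241 243 244 244 244 244 244
  244 244]
 [186 208 235 243 243 240 230 223 227 238 243 244 244 244 244 244 244 244
  244 244]
 [171 190 228 240 242 242 240 239 240 242 243 243 244 244 244 244 244 244
  244 244]
 [167 183 216 227 228 228 228 229 231 234 238 240 242 242 243 243 243 243
  243 243]]
```

```bash
python3 - <<'E'
from h import *
for n,c in dict(h0=T if 0 else (330.6,207.6),h1=(363,210.1),h2=(348.7,186.2)).items():
    print(n,[onz('top',c,z)[:2].round(4).tolist() for z in(.03,.06,.093)])
th=-.1; R=np.array([[np.cos(th),-np.sin(th)],[np.sin(th),np.cos(th)]])
for o in[(-.0425,.06),(-.0425,-.06),(.0425,0)]:
    p=np.array([.522,-.341])+R@o; print(p.round(4),proj('top',[[*p,.03],[*p,.093]]).round(1).tolist(),proj('scene',[[*p,.03],[*p,.093]]).round(1).tolist())
a=cv2.imread('pics/top1.png')[168:224,318:388]; cv2.imwrite('pics/c4.png',cv2.resize(a,None,fx=10,fy=10,interpolation=cv2.INTER_CUBIC))
E
```

```text
h0 [[0.4706, -0.2727], [0.4675, -0.2693], [0.4641, -0.2656]]
h1 [[0.4597, -0.3923], [0.4568, -0.3866], [0.4537, -0.3803]]
h2 [[0.55, -0.3422], [0.5454, -0.3374], [0.5403, -0.3322]]
[ 0.4857 -0.2771] [[331.7, 203.5], [333.7, 201.5]] [[333.4, 208.3], [334.4, 191.1]]
[ 0.4737 -0.3965] [[364.0, 206.3], [367.4, 204.4]] [[367.1, 199.6], [369.0, 182.6]]
[ 0.5643 -0.3452] [[349.4, 182.4], [352.1, 179.5]] [[337.5, 190.8], [338.5, 174.1]]
```

View pics/c4.png

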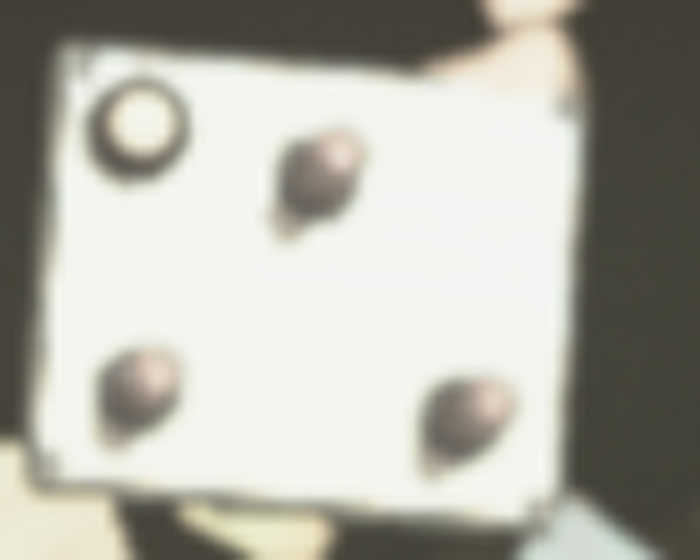

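```bash
python3 - <<'E'
from h import *
P=lambda u,v:np.array([318+(u+.5)/10-.5,168+(v+.5)/10-.5])
c=[onz('top',P(*q),.03)[:2] for q in[(60,48),(582,98),(548,515),(35,475)]]
print(np.round(c,4).tolist(),np.mean(c,0)); print([np.linalg.norm(c[i]-c[i-1]).round(4) for i in range(4)])
for q in[(162,363),(490,393),(344,153)]: print('top',onz('top',P(*q),.091)[:2].round(4))
for q in[(122,420),(442,450),(297,212)]: print('base',onz('top',P(*q),.032)[:2].round(4))
# blob fit incl. whole silhouettes: principal axis
g=cv2.cvtColor(cv2.imread('pics/top1.png'),cv2.COLOR_BGR2GRAY).astype(float)
for x0,x1,y0,y1 in[(325,339,201,215),(357,372,203,218),(343,358,178,194)]:
    w=np.clip(238-g[y0:y1,x0:x1],0,None); Y,X=np.mgrid[y0:y1,x0:x1]; w=(w>15)*1.
    cx,cy=(w*X).sum()/w.sum(),(w*Y).sum()/w.sum()
    print('sil',cx.round(2),cy.round(2),onz('top',(cx,cy),.061)[:2].round(4), 'ext',X[w>0].min(),X[w>0].max(),Y[w>0].min(),Y[w>0].max())
E
```

```text
[[0.6038, -0.2497], [0.5819, -0.4438], [0.426, -0.4255], [0.4433, -0.2367]] [ 0.51375439 -0.33893747]
[np.float64(0.161), np.float64(0.1953), np.float64(0.157), np.float64(0.1897)]
top [ 0.4777 -0.2774]
top [ 0.4653 -0.3937]
top [ 0.5526 -0.3445]
base [ 0.4631 -0.2692]
base [ 0.4505 -0.387 ]
base [ 0.5401 -0.3362]
sil 330.92 207.25 [ 0.4687 -0.2704] ext 327 335 203 212
sil 363.58 209.8 [ 0.4578 -0.3885] ext 359 369 205 215
sil 349.12 185.74 [ 0.5469 -0.3389] ext 345 354 181 191
```

```bash
python3 - <<'E'
from h import *
a=cv2.imread('pics/scene1.png')[165:225,300:370]; cv2.imwrite('pics/c5.png',cv2.resize(a,None,fx=10,fy=10,interpolation=cv2.INTER_CUBIC))
E
```

```text
(no output)
```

View pics/c5.png

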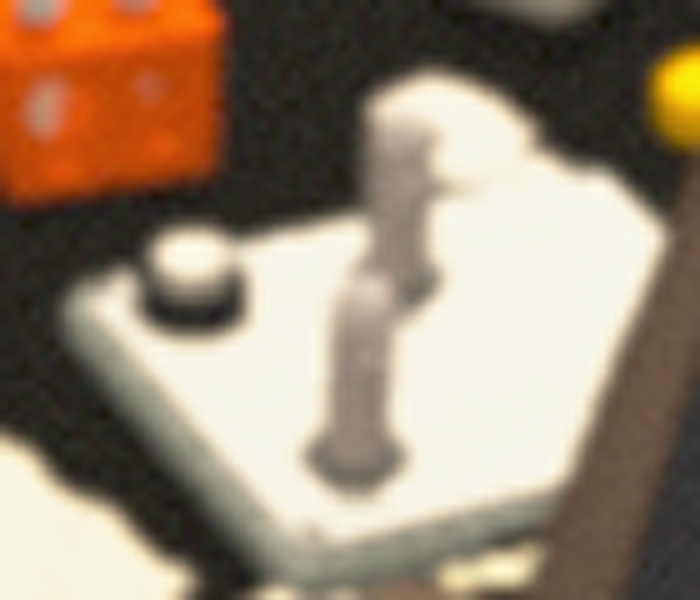

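```bash
python3 - <<'E'
from h import *
P=lambda u,v:np.array([300+(u+.5)/10-.5,165+(v+.5)/10-.5])
for q,z in[((366,268),.093),((356,462),.03),((400,112),.093),((402,285),.03),((192,250),.048),((66,310),.03),((300,560),.03)]: print(q,onz('scene',P(*q),z)[:2].round(4))
Pt=lambda u,v:np.array([318+(u+.5)/10-.5,168+(v+.5)/10-.5])
def tri(a,b):
    A=[];B=[]
    for n,p in(('scene',a),('top',b)):
        o,d=ray(n,p); d/=np.linalg.norm(d); M=np.eye(3)-np.outer(d,d); A.append(M);B.append(M@o)
    x=np.linalg.solve(sum(A),sum(B)); return x.round(4),[(np.linalg.norm(M@x-b)).round(4) for M,b in zip(A,B)]
print('btn',tri(P(192,250),Pt(140,127)),onz('top',Pt(140,127),.048))
print('tip0',tri(P(366,268),Pt(162,363))); print('tip2',tri(P(400,112),Pt(344,153)))
for p in[(.474,-.272),(.470,-.270),(.478,-.277)]: print(p,proj('top',[[*p,.03],[*p,.093]]).round(1).tolist(),proj('scene',[[*p,.03],[*p,.093]]).round(1).tolist())
E
```

```text
(366, 268) [ 0.4817 -0.2807]
(356, 462) [ 0.4721 -0.2744]
(400, 112) [ 0.554  -0.3421]
(402, 285) [ 0.5493 -0.3439]
(192, 250) [ 0.5774 -0.2806]
(66, 310) [ 0.5909 -0.2417]
(300, 560) [ 0.4374 -0.2313]
btn (array([ 0.5696, -0.2759,  0.0537]), [np.float64(0.0003), np.float64(0.0003)]) [ 0.57034383 -0.27677945  0.048     ]
tip0 (array([ 0.4769, -0.2769,  0.0968]), [np.float64(0.0003), np.float64(0.0003)])
tip2 (array([ 0.553 , -0.3431,  0.0932]), [np.float64(0.0013), np.float64(0.0013)])
(0.474, -0.272) [[330.4, 206.7], [332.3, 204.8]] [[334.1, 210.7], [335.2, 193.3]]
(0.47, -0.27) [[329.9, 207.8], [331.8, 205.9]] [[334.3, 211.5], [335.3, 194.1]]
(0.478, -0.277) [[331.7, 205.6], [333.7, 203.7]] [[334.8, 209.6], [335.8, 192.2]]
```

>>> send_rows:
  increments:
    - [9,[0,0,0],[0,0,0.149]]
    - [9,[0,0,0],[0,0,0.149]]
    - [9,[0,0,0],[0,0,0.149]]
    - [9,[1.45,-4.08,1],[0,0,0]]
    - [9,[1.45,-4.08,1],[0,0,0]]
  force: 30

```text
clock: 0.6
position: [0.2496, -0.5089, 0.206]
ee_rot: [3.137, -0.16, -0.001]
force: [2.0, 0.6, 0.5]
width: 0.981
gripper_force: 0.0
```

>>> send_rows:
  increments:
    - [9,[1.45,-4.08,1],[0,0,0]]
    - [9,[1.45,-4.08,1],[0,0,0]]
    - [9,[1.45,-4.08,1],[0,0,0]]
    - [9,[1.45,-4.08,1],[0,0,0]]
    - [9,[1.45,-4.08,1],[0,0,0]]

```text
clock: 1.1
position: [0.3426, -0.3117, 0.1563]
ee_rot: [-3.138, 0.156, 0.0]
force: [0.2, -0.5, 0.2]
width: 0.981
gripper_force: 0.0
```

>>> send_rows:
  increments:
    - [9,[1.45,-4.08,1],[0,0,0]]
    - [9,[0,0,2],[0,0,0]]
    - [9,[0,0,2],[0,0,0]]
    - [9,[0,0,1],[0,0,0]]
    - [9,[0,0,0],[0,0,0]]

```text
clock: 1.6
position: [0.3598, -0.2739, 0.0956]
ee_rot: [-3.136, 0.156, 0.004]
force: [0.5, -0.6, 0.9]
width: 0.981
gripper_force: 0.0
```

```bash
cat >> h.py <<'E'
def go(x,y,z,yaw):
    p,R=st(); y0=np.arctan2(R[1,0],R[0,0]); d=np.array([x,y,z])-p
    c,s=np.cos(yaw),np.sin(yaw)
    print('yaw',y0.round(4),'turn z',-(yaw-y0).round(4),'shift now cm',(R.T@d*100).round(2),'after turn cm',np.round([c*d[0]+s*d[1],s*d[0]-c*d[1],-d[2]],4)*100,'tilt',R[:,2].round(4))
E
python3 - <<'E'
from h import *
shot('top','t2.png')
go(.3603,-.2738,.006,-.099)
E
```

```text
t 1.65 p [ 0.3603 -0.2744  0.0965] w 0.98 gf 0.0 F [-0.3 -0.5  0.4]
[[0.995, -0.1, -0.001], [-0.1, -0.995, 0.001], [-0.001, -0.001, -1.0]] q [ 0.551  0.332 -0.023  2.129  0.012  0.682 -1.151]
yaw -0.0999 turn z -0.0009 shift now cm [ 0.01 -0.05  9.05] after turn cm [-0.01 -0.06  9.05] tilt [-1.3e-03  6.0e-04 -1.0e+00]
```

>>> send_rows:
  increments:
    - [9,[0,-0.05,3],[0,0,0]]
    - [9,[0,0,3],[0,0,0]]
    - [9,[0,0,2],[0,0,0]]
    - [9,[0,0,1],[0,0,0]]
    - [9,[0,0,0],[0,0,0]]

```text
clock: 2.15
position: [0.3606, -0.274, 0.0064]
ee_rot: [-3.137, 0.157, 0.002]
force: [0.2, -0.2, 0.6]
width: 0.981
gripper_force: 0.0
```

>>> send_rows:
  increments:
    - [3.5,[0,0,0],[0,0,0]]
    - [3.5,[0,0,0],[0,0,0]]
    - [3.5,[0,0,0],[0,0,0]]
    - [3.5,[0,0,0],[0,0,0]]
    - [3.5,[0,0,0],[0,0,0]]

```text
clock: 2.65
position: [0.361, -0.2739, 0.0071]
ee_rot: [3.137, -0.156, 0.001]
force: [0.4, -0.5, 0.2]
width: 0.595
gripper_force: 0.0
```

>>> send_rows:
  increments:
    - [3.5,[0,0,0],[0,0,0]]
    - [3.5,[0,0,0],[0,0,0]]
    - [3.5,[0,0,0],[0,0,0]]
    - [3.5,[0,0,0],[0,0,0]]
    - [3.5,[0,0,0],[0,0,0]]

```text
clock: 3.15
position: [0.3609, -0.2738, 0.0068]
ee_rot: [3.138, -0.156, 0.0]
force: [-0.5, -0.4, 4.5]
width: 0.476
gripper_force: 30.0
```

```bash
python3 - <<'E'
from h import *
go(.4649,-.3949,.14,-.099)
E
```

```text
t 3.15 p [ 0.3609 -0.2738  0.0068] w 0.476 gf 30.0 F [-0.5 -0.4  4.5]
[[0.995, -0.099, 0.0], [-0.099, -0.995, -0.0], [0.0, 0.0, -1.0]] q [ 0.547  0.495 -0.021  2.198  0.023  0.449 -1.163]
yaw -0.0993 turn z -0.0003 shift now cm [ 11.55  11.02 -13.32] after turn cm [ 11.55  11.02 -13.32] tilt [ 1.e-04 -1.e-04 -1.e+00]
```

>>> send_rows:
  increments:
    - [3.5,[0,0,-2],[0,0,0]]
    - [3.5,[0,0,-4],[0,0,0]]
    - [3.5,[0,0,-4],[0,0,0]]
    - [3.5,[0,0,-3.3],[0,0,0]]
    - [3.5,[2.9,2.75,0],[0,0,0]]

```text
clock: 3.65
position: [0.3866, -0.3025, 0.1439]
ee_rot: [3.137, -0.153, 0.005]
force: [1.6, 0.0, -1.0]
width: 0.473
gripper_force: 30.0
```

>>> send_rows:
  increments:
    - [3.5,[2.9,2.75,0],[0,0,0]]
    - [3.5,[2.9,2.75,0],[0,0,0]]
    - [3.5,[2.85,2.77,0],[0,0,0]]
    - [3.5,[0,0,0],[0,0,0]]
    - [3.5,[0,0,0],[0,0,0]]

```text
clock: 4.15
position: [0.4645, -0.395, 0.1386]
ee_rot: [-3.137, 0.157, 0.002]
force: [-1.1, 0.0, -1.7]
width: 0.477
gripper_force: 30.0
```

```bash
python3 - <<'E'
from h import *
go(.4649,-.3949,.14,-.099)
a=shot('top','t3.png')[:,:,::-1][168:228,318:388]; b=shot('scene','s3.png')[:,:,::-1][140:210,320:400]
a=cv2.resize(a,(400,343),interpolation=cv2.INTER_CUBIC); b=cv2.resize(b,(392,343),interpolation=cv2.INTER_CUBIC)
cv2.imwrite('pics/m3.png',np.hstack([a,b]))
E
```

```text
t 4.15 p [ 0.4645 -0.395   0.1386] w 0.477 gf 30.0 F [-1.1  0.  -1.7]
[[0.995, -0.1, -0.002], [-0.1, -0.995, 0.001], [-0.002, -0.001, -1.0]] q [ 0.611  0.493  0.009  1.714 -0.005  0.936 -1.049]
yaw -0.0998 turn z -0.0008 shift now cm [ 0.04 -0.01 -0.14] after turn cm [ 0.04 -0.01 -0.14] tilt [-0.0015  0.001  -1.    ]
```

View pics/m3.png

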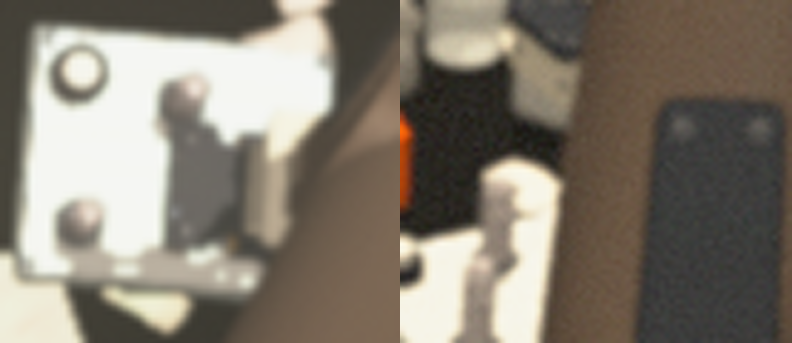

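>>> send_rows:
  increments:
    - [3.5,[0.04,0,2],[0,0,0]]
    - [3.5,[0,0,1.5],[0,0,0]]
    - [3.5,[0,0,0.5],[0,0,0]]
    - [3.5,[0,0,0.5],[0,0,0]]
    - [3.5,[0,0,0.5],[0,0,0]]

```text
clock: 4.75
position: [0.4652, -0.3949, 0.0901]
ee_rot: [3.137, -0.156, 0.001]
force: [-1.8, 0.2, 0.5]
width: 0.474
gripper_force: 30.0
```

>>> send_rows:
  increments:
    - [3.5,[0,0,0.4],[0,0,0]]
    - [3.5,[0,0,0.4],[0,0,0]]
    - [3.5,[0,0,0.2],[0,0,0]]

```text
clock: 5.05
position: [0.4651, -0.3949, 0.0795]
ee_rot: [-3.138, 0.156, 0.0]
force: [-1.2, 0.5, -1.1]
width: 0.478
gripper_force: 30.0
```

>>> send_rows:
  increments:
    - [3.5,[0,0,0.8],[0,0,0]]
    - [3.5,[0,0,0.8],[0,0,0]]
    - [3.5,[0,0,0.8],[0,0,0]]
    - [3.5,[0,0,0.8],[0,0,0]]

```text
clock: 5.45
position: [0.4649, -0.3949, 0.0468]
ee_rot: [-3.137, 0.156, 0.001]
force: [-2.6, 0.7, 0.6]
width: 0.478
gripper_force: 30.0
```

>>> send_rows:
  increments:
    - [3.5,[0,0,0.4],[0,0,0]]
    - [3.5,[0,0,0.2],[0,0,0]]
    - [3.5,[0,0,0],[0,0,0]]

```text
clock: 5.75
position: [0.465, -0.3948, 0.0413]
ee_rot: [-3.137, 0.156, 0.001]
force: [-2.8, 0.8, -2.5]
width: 0.473
gripper_force: 30.0
```

>>> send_rows:
  increments:
    - [6.5,[0,0,0],[0,0,0]]
    - [6.5,[0,0,0],[0,0,0]]
    - [6.5,[0,0,0],[0,0,0]]
    - [6.5,[0,0,-3],[0,0,0]]
    - [6.5,[0,0,-5],[0,0,0]]

```text
clock: 6.25
position: [0.4638, -0.3935, 0.12]
ee_rot: [-3.135, 0.155, 0.007]
force: [2.0, -1.3, -0.7]
width: 0.703
gripper_force: 0.0
```

```bash
python3 - <<'E'
from h import *
go(.4288,-.1218,.14,-.099)
E
```

```text
t 6.25 p [ 0.4638 -0.3935  0.12  ] w 0.703 gf 0.0 F [ 2.  -1.3 -0.7]
[[0.995, -0.099, -0.004], [-0.099, -0.995, 0.003], [-0.005, -0.003, -1.0]] q [ 0.61   0.514  0.008  1.732 -0.005  0.901 -1.049]
yaw -0.0988 turn z 0.0002 shift now cm [ -6.18 -26.7   -1.89] after turn cm [ -6.17 -26.69  -2.  ] tilt [-0.0044  0.0034 -1.    ]
```

```bash
cat >> h.py <<'E'
B={'ring0':(226,218),'ring1':(290,219),'c0':(177,226),'c1':(198,213),'c2':(247,215)}
def chk(f):
    a=cv2.GaussianBlur(cv2.imread('pics/top1.png'),(3,3),0).astype(int); b=cv2.GaussianBlur(shot('top',f)[:,:,::-1],(3,3),0).astype(int)
    d=abs(a-b).max(2)
    for k,(u,v) in B.items(): w=d[v-13:v+14,u-13:u+14]; print(k,'max diff',w.max(),'n>60',(w>60).sum())
E
python3 - <<'E'
from h import *
chk('t4.png')
E
```

```text
ring0 max diff 6 n>60 0
ring1 max diff 7 n>60 0
c0 max diff 6 n>60 0
c1 max diff 6 n>60 0
c2 max diff 7 n>60 0
```

>>> send_rows:
  increments:
    - [7,[0,0,-2],[0,0,0]]
    - [7,[-1.03,-4.45,0],[0,0,0]]
    - [7,[-1.03,-4.45,0],[0,0,0]]
    - [7,[-1.03,-4.45,0],[0,0,0]]
    - [7,[-1.03,-4.45,0],[0,0,0]]

```text
clock: 6.8
position: [0.4421, -0.2122, 0.1423]
ee_rot: [3.137, -0.156, 0.003]
force: [0.9, 0.7, -0.7]
width: 0.765
gripper_force: 0.0
```

>>> send_rows:
  increments:
    - [7,[-1.03,-4.45,1],[0,0,0]]
    - [7,[-1.03,-4.45,1],[0,0,0]]
    - [7,[0,0,3],[0,0,0]]
    - [7,[0,0,1],[0,0,0]]
    - [7,[0,0,0],[0,0,0]]

```text
clock: 7.3
position: [0.4297, -0.1236, 0.081]
ee_rot: [3.138, -0.157, -0.003]
force: [-0.3, -0.4, 0.0]
width: 0.762
gripper_force: 0.0
```

```bash
python3 - <<'E'
from h import *
go(.4288,-.1218,.0065,-.099)
E
```

```text
t 7.3 p [ 0.4297 -0.1236  0.081 ] w 0.762 gf 0.0 F [-0.3 -0.4  0. ]
[[0.995, -0.1, -0.002], [-0.1, -0.995, 0.0], [-0.002, 0.0, -1.0]] q [ 0.218  0.352 -0.072  2.153  0.042  0.64  -1.554]
yaw -0.0998 turn z -0.0008 shift now cm [-0.1  -0.17  7.45] after turn cm [-0.11 -0.17  7.45] tilt [-0.0018  0.     -1.    ]
```

>>> send_rows:
  increments:
    - [7,[-0.1,-0.17,3],[0,0,0]]
    - [7,[0,0,3],[0,0,0]]
    - [7,[0,0,1.4],[0,0,0]]
    - [3.5,[0,0,0],[0,0,0]]
    - [3.5,[0,0,0],[0,0,0]]

```text
clock: 7.8
position: [0.4301, -0.1224, 0.0085]
ee_rot: [3.137, -0.159, 0.001]
force: [0.4, 0.0, 0.5]
width: 0.638
gripper_force: 0.0
```

>>> send_rows:
  increments:
    - [3.5,[0,0,0],[0,0,0]]
    - [3.5,[0,0,0],[0,0,0]]
    - [3.5,[0,0,0],[0,0,0]]
    - [3.5,[0,0,0],[0,0,0]]

```text
clock: 8.2
position: [0.4303, -0.1219, 0.0088]
ee_rot: [3.137, -0.156, 0.004]
force: [-0.4, -1.3, 7.3]
width: 0.473
gripper_force: 30.0
```

```bash
python3 - <<'E'
from h import *
go(.4762,-.2755,.14,-.099)
E
```

```text
t 8.2 p [ 0.4303 -0.1219  0.0088] w 0.473 gf 30.0 F [-0.4 -1.3  7.3]
[[0.995, -0.099, 0.002], [-0.099, -0.995, -0.001], [0.002, 0.001, -1.0]] q [ 0.202  0.486 -0.06   2.21   0.066  0.445 -1.58 ]
yaw -0.0996 turn z -0.0006 shift now cm [  6.12  14.83 -13.1 ] after turn cm [  6.08  14.83 -13.12] tilt [ 2.2e-03 -8.0e-04 -1.0e+00]
```

>>> send_rows:
  increments:
    - [3.5,[0,0,-2],[0,0,0]]
    - [3.5,[0,0,-4],[0,0,0]]
    - [3.5,[0,0,-4],[0,0,0]]
    - [3.5,[0,0,-3.1],[0,0,0]]
    - [3.5,[1.53,3.7,0],[0,0,0]]

```text
clock: 8.7
position: [0.443, -0.1561, 0.1433]
ee_rot: [-3.137, 0.145, -0.01]
force: [2.2, -1.0, -1.5]
width: 0.471
gripper_force: 30.0
```

>>> send_rows:
  increments:
    - [3.5,[1.53,3.7,0],[0,0,0]]
    - [3.5,[1.53,3.7,0],[0,0,0]]
    - [3.5,[1.53,3.73,0],[0,0,0]]
    - [3.5,[0,0,0],[0,0,0]]
    - [3.5,[0,0,0],[0,0,0]]

```text
clock: 9.2
position: [0.4752, -0.2756, 0.1387]
ee_rot: [-3.137, 0.159, 0.001]
force: [0.2, 0.8, -1.1]
width: 0.472
gripper_force: 30.0
```

```bash
python3 - <<'E'
from h import *
go(.4762,-.2755,.105,-.099)
E
```

```text
t 9.2 p [ 0.4752 -0.2756  0.1387] w 0.472 gf 30.0 F [ 0.2  0.8 -1.1]
[[0.995, -0.101, -0.0], [-0.101, -0.995, 0.0], [-0.0, -0.0, -1.0]] q [ 0.44   0.405 -0.015  1.865  0.008  0.872 -1.251]
yaw -0.1012 turn z -0.0022 shift now cm [ 0.1  -0.02  3.37] after turn cm [ 0.1  -0.02  3.37] tilt [-3.e-04  1.e-04 -1.e+00]
```

>>> send_rows:
  increments:
    - [3.5,[0.1,0,2],[0,0,0]]
    - [3.5,[0,0,1.4],[0,0,0]]
    - [3.5,[0,0,0.5],[0,0,0]]
    - [3.5,[0,0,0.5],[0,0,0]]
    - [3.5,[0,0,0.5],[0,0,0]]

```text
clock: 9.7
position: [0.4762, -0.2749, 0.09]
ee_rot: [3.137, -0.155, -0.001]
force: [-3.4, -0.2, 1.0]
width: 0.474
gripper_force: 30.0
```

>>> send_rows:
  increments:
    - [3.5,[0,0,0.4],[0,0,0]]
    - [3.5,[0,0,0.4],[0,0,0]]
    - [3.5,[0,0,0.4],[0,0,0]]

```text
clock: 10.0
position: [0.4761, -0.2753, 0.0776]
ee_rot: [3.138, -0.157, -0.001]
force: [-3.5, -1.7, 2.0]
width: 0.467
gripper_force: 30.0
```

>>> send_rows:
  increments:
    - [3.5,[-0.1,0,0.3],[0,0,0]]
    - [3.5,[-0.05,0,0.3],[0,0,0]]
    - [3.5,[0,0,0.5],[0,0,0]]
    - [3.5,[0,0,0.5],[0,0,0]]

```text
clock: 10.4
position: [0.4756, -0.2748, 0.0614]
ee_rot: [-3.138, 0.155, -0.001]
force: [0.2, -0.5, -1.5]
width: 0.475
gripper_force: 30.0
```

>>> send_rows:
  increments:
    - [3.5,[0,0,0.8],[0,0,0]]
    - [3.5,[0,0,0.6],[0,0,0]]
    - [3.5,[0,0,0.4],[0,0,0]]
    - [3.5,[0,0,0],[0,0,0]]

```text
clock: 10.8
position: [0.4748, -0.2746, 0.043]
ee_rot: [-3.137, 0.156, 0.002]
force: [0.0, 0.5, -0.5]
width: 0.468
gripper_force: 30.0
```

>>> send_rows:
  increments:
    - [6.5,[0,0,0],[0,0,0]]
    - [6.5,[0,0,0],[0,0,0]]
    - [6.5,[0,0,0],[0,0,0]]
    - [6.5,[0,0,-4],[0,0,0]]
    - [7,[0,0,-5],[0,0,0]]

```text
clock: 11.3
position: [0.4736, -0.2742, 0.1332]
ee_rot: [-3.136, 0.156, 0.007]
force: [1.1, -1.8, 0.6]
width: 0.743
gripper_force: 0.0
```

```bash
python3 - <<'E'
from h import *
chk('t5.png')
g=cv2.cvtColor(cv2.imread('pics/t5.png'),cv2.COLOR_BGR2GRAY)
w=(g[205:231,212:241]>90).astype(np.uint8); cs,_=cv2.findContours(w,cv2.RETR_EXTERNAL,cv2.CHAIN_APPROX_NONE)
c=max(cs,key=cv2.contourArea); (x,y),r=cv2.minEnclosingCircle(c); print(x+212,y+205,r); M=cv2.moments(c); u=(M['m10']/M['m00']+212,M['m01']/M['m00']+205); p=onz('top',u,.027); print(u,p)
go(*p[:2],.14,-.099)
a=cv2.imread('pics/t5.png')[160:230,310:400]; cv2.imwrite('pics/m5.png',cv2.resize(a,None,fx=8,fy=8,interpolation=cv2.INTER_CUBIC))
E
```

```text
ring0 max diff 7 n>60 0
ring1 max diff 150 n>60 54
c0 max diff 7 n>60 0
c1 max diff 7 n>60 0
c2 max diff 8 n>60 0
226.0 217.375 6.700146675109863
(226.0, 217.29066666666665) [0.43981319 0.1165406  0.027     ]
t 11.35 p [ 0.4781 -0.2764  0.1425] w 0.757 gf 0.0 F [ 3.2 -1.1  6.2]
[[0.995, -0.099, 0.008], [-0.099, -0.995, -0.004], [0.008, 0.003, -1.0]] q [ 0.439  0.401 -0.016  1.861  0.008  0.871 -1.251]
yaw -0.0995 turn z -0.0005 shift now cm [ -7.72 -38.72   0.08] after turn cm [ -7.7  -38.73   0.25] tilt [ 0.0077 -0.0035 -1.    ]
```

View pics/m5.png

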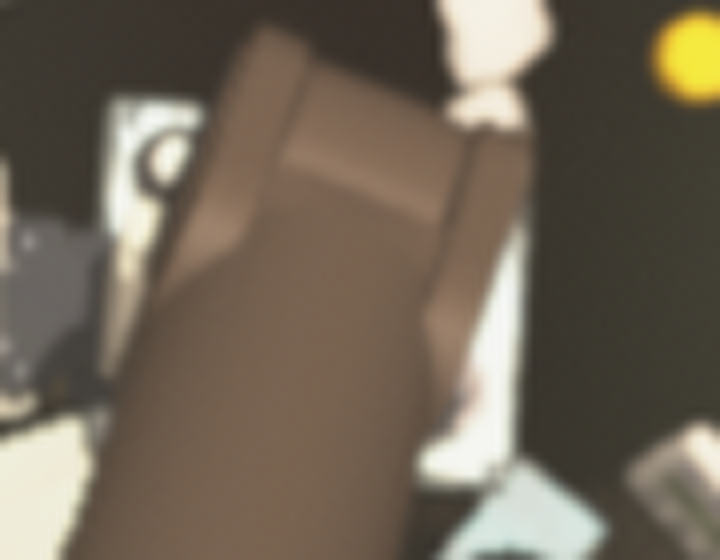

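>>> send_rows:
  increments:
    - [7,[-3.85,0,0],[0,0,0]]
    - [7,[-3.85,0,0],[0,0,0]]
    - [7,[0,-4.3,0],[0,0,0]]
    - [7,[0,-4.3,0],[0,0,0]]
    - [7,[0,-4.3,0],[0,0,0]]

```text
clock: 11.85
position: [0.4113, -0.138, 0.1343]
ee_rot: [3.137, -0.159, 0.003]
force: [1.2, 0.5, 0.3]
width: 0.762
gripper_force: 0.0
```

>>> send_rows:
  increments:
    - [7,[0,-4.3,0],[0,0,0]]
    - [7,[0,-4.3,0],[0,0,0]]
    - [7,[0,-4.3,0],[0,0,0]]
    - [7,[0,-4.3,0],[0,0,0]]
    - [7,[0,-4.3,0],[0,0,0]]

```text
clock: 12.35
position: [0.4327, 0.0768, 0.1342]
ee_rot: [-3.137, 0.156, -0.002]
force: [1.0, 0.2, 0.3]
width: 0.762
gripper_force: 0.0
```

>>> send_rows:
  increments:
    - [7,[0,-4.3,2],[0,0,0]]
    - [7,[0,0,2.5],[0,0,0]]
    - [7,[0,0,2],[0,0,0]]
    - [7,[0,0,0],[0,0,0]]
    - [7,[0,0,0],[0,0,0]]

```text
clock: 12.85
position: [0.4369, 0.1177, 0.0691]
ee_rot: [3.137, -0.156, -0.0]
force: [0.4, -0.4, -0.2]
width: 0.762
gripper_force: 0.0
```

```bash
python3 - <<'E'
from h import *
go(.4390,.1166,.0065,-.099)
E
```

```text
t 12.85 p [0.4369 0.1177 0.0691] w 0.762 gf 0.0 F [ 0.4 -0.4 -0.2]
[[0.995, -0.099, -0.0], [-0.099, -0.995, -0.0], [-0.0, 0.0, -1.0]] q [-0.229  0.386 -0.192  2.144  0.124  0.621 -2.178]
yaw -0.0995 turn z -0.0005 shift now cm [0.22 0.08 6.26] after turn cm [0.22 0.08 6.26] tilt [-2.e-04 -2.e-04 -1.e+00]
```

>>> send_rows:
  increments:
    - [7,[0.2,0.1,3],[0,0,0]]
    - [7,[0,0,2],[0,0,0]]
    - [7,[0,0,1.2],[0,0,0]]
    - [3.5,[0,0,0],[0,0,0]]
    - [3.5,[0,0,0],[0,0,0]]

```text
clock: 13.35
position: [0.4395, 0.1166, 0.0078]
ee_rot: [-3.137, 0.157, -0.002]
force: [0.5, 0.3, 0.7]
width: 0.636
gripper_force: 0.0
```

>>> send_rows:
  increments:
    - [3.5,[0,0,0],[0,0,0]]
    - [3.5,[0,0,0],[0,0,0]]
    - [3.5,[0,0,0],[0,0,0]]
    - [3.5,[0,0,0],[0,0,0]]

```text
clock: 13.75
position: [0.4395, 0.1167, 0.0077]
ee_rot: [-3.137, 0.156, -0.003]
force: [-0.3, -0.8, 8.6]
width: 0.47
gripper_force: 30.0
```

```bash
python3 - <<'E'
from h import *
go(.5535,-.3432,.145,-.099)
E
```

```text
t 13.75 p [0.4395 0.1167 0.0077] w 0.47 gf 30.0 F [-0.3 -0.8  8.6]
[[0.995, -0.099, 0.002], [-0.099, -0.995, 0.0], [0.002, -0.001, -1.0]] q [-0.255  0.5   -0.158  2.186  0.17   0.465 -2.217]
yaw -0.0996 turn z -0.0006 shift now cm [ 15.94  44.63 -13.73] after turn cm [ 15.89  44.64 -13.73] tilt [ 1.9e-03  5.0e-04 -1.0e+00]
```

>>> send_rows:
  increments:
    - [3.5,[0,0,-2],[0,0,0]]
    - [3.5,[0,0,-4],[0,0,0]]
    - [3.5,[0,0,-4],[0,0,0]]
    - [3.5,[0,0,-3.7],[0,0,0]]
    - [3.5,[0,4.46,0],[0,0,0]]

```text
clock: 14.25
position: [0.4383, 0.0778, 0.149]
ee_rot: [-3.133, 0.144, -0.016]
force: [2.0, -0.6, -1.7]
width: 0.467
gripper_force: 30.0
```

>>> send_rows:
  increments:
    - [3.5,[0,4.46,0],[0,0,0]]
    - [3.5,[0,4.46,0],[0,0,0]]
    - [3.5,[0,4.46,0],[0,0,0]]
    - [3.5,[0,4.46,0],[0,0,0]]
    - [3.5,[0,4.46,0],[0,0,0]]

```text
clock: 14.75
position: [0.4116, -0.1514, 0.1443]
ee_rot: [3.138, -0.156, 0.001]
force: [1.6, -0.6, -0.5]
width: 0.469
gripper_force: 30.0
```

>>> send_rows:
  increments:
    - [3.5,[0,4.46,0],[0,0,0]]
    - [3.5,[0,4.46,0],[0,0,0]]
    - [3.5,[0,4.46,0],[0,0,0]]
    - [3.5,[0,4.46,0],[0,0,0]]
    - [3.5,[3,0,0],[0,0,0]]

```text
clock: 15.25
position: [0.4187, -0.3381, 0.1441]
ee_rot: [3.133, -0.175, -0.004]
force: [0.1, 0.0, -1.8]
width: 0.466
gripper_force: 30.0
```

>>> send_rows:
  increments:
    - [3.5,[4,0,0],[0,0,0]]
    - [3.5,[4,0,0],[0,0,0]]
    - [3.5,[3,0,0],[0,0,0]]
    - [3.5,[1.9,0,0],[0,0,0]]
    - [3.5,[0,0,0],[0,0,0]]

```text
clock: 15.75
position: [0.5554, -0.3419, 0.1435]
ee_rot: [-3.137, 0.152, -0.002]
force: [0.9, 0.8, -0.8]
width: 0.467
gripper_force: 30.0
```

```bash
python3 - <<'E'
from h import *
go(.5535,-.3432,.105,-.099)
E
```

```text
t 15.75 p [ 0.5554 -0.3419  0.1435] w 0.467 gf 30.0 F [ 0.9  0.8 -0.8]
[[0.995, -0.097, 0.001], [-0.097, -0.995, 0.001], [0.001, -0.001, -1.0]] q [ 0.462  0.55   0.014  1.599 -0.01   0.992 -1.189]
yaw -0.0968 turn z 0.0022 shift now cm [-0.18  0.15  3.85] after turn cm [-0.17  0.14  3.85] tilt [ 1.4e-03  5.0e-04 -1.0e+00]
```

>>> send_rows:
  increments:
    - [3.5,[-0.15,0.15,2],[0,0,0]]
    - [3.5,[0,0,1.8],[0,0,0]]
    - [3.5,[0,0,0.5],[0,0,0]]
    - [3.5,[0,0,0.5],[0,0,0]]
    - [3.5,[0,0,0.5],[0,0,0]]

```text
clock: 16.25
position: [0.5512, -0.3446, 0.0913]
ee_rot: [3.137, -0.156, 0.001]
force: [0.3, 0.8, -1.4]
width: 0.467
gripper_force: 30.0
```

>>> send_rows:
  increments:
    - [3.5,[0,0,0.4],[0,0,0]]
    - [3.5,[0,0,0.4],[0,0,0]]
    - [3.5,[0,0,0.4],[0,0,0]]

```text
clock: 16.55
position: [0.5512, -0.3444, 0.0788]
ee_rot: [3.138, -0.156, 0.001]
force: [-0.7, 0.4, -1.3]
width: 0.467
gripper_force: 30.0
```

>>> send_rows:
  increments:
    - [3.5,[0,0,0.8],[0,0,0]]
    - [3.5,[0,0,0.8],[0,0,0]]
    - [3.5,[0,0,0.6],[0,0,0]]
    - [3.5,[0,0,0],[0,0,0]]

```text
clock: 16.95
position: [0.5507, -0.344, 0.0555]
ee_rot: [-3.137, 0.156, 0.002]
force: [-0.7, 0.7, -0.9]
width: 0.466
gripper_force: 30.0
```

>>> send_rows:
  increments:
    - [5.8,[0,0,0],[0,0,0]]
    - [5.8,[0,0,0],[0,0,0]]
    - [5.8,[0,0,0],[0,0,0]]
    - [5.8,[0,0,-3],[0,0,0]]
    - [5.8,[0,0,-5],[0,0,0]]

```text
clock: 17.45
position: [0.549, -0.3432, 0.1347]
ee_rot: [-3.135, 0.156, 0.009]
force: [0.7, -0.6, 0.1]
width: 0.632
gripper_force: 0.0
```

```bash
python3 - <<'E'
from h import *
chk('t6.png')
# cotter fits from top image on dark bench
im=cv2.imread('pics/t6.png'); g=cv2.cvtColor(im,cv2.COLOR_BGR2GRAY)
for k in('c0','c1','c2'):
    u,v=B[k]; w=(g[v-14:v+15,u-14:u+15]>85).astype(np.uint8); n,l,s,c=cv2.connectedComponentsWithStats(w); i=1+np.argmax(s[1:,4])
    Y,X=np.where(l==i); W=np.array([onz('top',(x+u-14,y+v-14),.012)[:2] for x,y in zip(X,Y)]).astype(np.float32)
    vx,vy,x0,y0=cv2.fitLine(W,cv2.DIST_L2,0,.001,.001).ravel()
    if vx<0: vx,vy=-vx,-vy
    d=(W-[x0,y0])@[vx,vy]; print(k,s[i,4],'yaw',np.arctan2(vy,vx).round(3),'mid',x0.round(4),y0.round(4),'back end',(d.min()*np.array([vx,vy])+[x0,y0]).round(4),'len',(d.max()-d.min()).round(4))
R=[]
E
```

```text
ring0 max diff 161 n>60 120
ring1 max diff 149 n>60 54
c0 max diff 7 n>60 0
c1 max diff 7 n>60 0
c2 max diff 8 n>60 0
c0 143 yaw 0.519 mid 0.4073 0.3055 back end [0.3689 0.2835] len 0.0879
c1 139 yaw -0.107 mid 0.453 0.2252 back end [0.4094 0.2298] len 0.0883
c2 148 yaw 0.403 mid 0.4454 0.0454 back end [0.4024 0.027 ] len 0.0918
```

>>> send_rows:
  increments:
    - [5.5,[-4.4,0,0],[0,0,0]]
    - [5.5,[-4.4,0,0],[0,0,0]]
    - [5.5,[-4.4,0,0],[0,0,0]]
    - [5.5,[-4.4,0,0],[0,0,0]]
    - [5.5,[0,-4.46,0],[0,0,0]]

```text
clock: 18.0
position: [0.3733, -0.288, 0.1371]
ee_rot: [3.133, -0.177, -0.003]
force: [1.3, 0.4, 0.4]
width: 0.6
gripper_force: 0.0
```

>>> send_rows:
  increments:
    - [5.5,[0,-4.46,0],[0,0,0]]
    - [5.5,[0,-4.46,0],[0,0,0]]
    - [5.5,[0,-4.46,0],[0,0,0]]
    - [5.5,[0,-4.46,0],[0,0,0]]
    - [5.5,[0,-4.46,0],[0,0,0]]

```text
clock: 18.5
position: [0.4028, -0.059, 0.1374]
ee_rot: [3.138, -0.157, 0.003]
force: [0.8, 0.0, 0.0]
width: 0.598
gripper_force: 0.0
```

>>> send_rows:
  increments:
    - [5.5,[0,-4.46,0],[0,0,0]]
    - [5.5,[0,-4.46,0],[0,0,0]]
    - [5.5,[0,0,2],[0,0,-0.122]]
    - [5.5,[0,0,2],[0,0,-0.122]]
    - [5.5,[0,0,2],[0,0,-0.12]]

```text
clock: 19.0
position: [0.412, 0.0289, 0.0766]
ee_rot: [-3.113, -0.424, -0.003]
force: [0.1, -0.3, -0.2]
width: 0.598
gripper_force: 0.0
```

```bash
python3 - <<'E'
from h import *
im=shot('top','t7.png')[:,:,::-1]; go(.411,.0295,.004,.265)
im1=cv2.imread('pics/top1.png')
a=cv2.resize(im[165:225,315:385],(420,360),interpolation=cv2.INTER_CUBIC)
b=cv2.resize(im1[200:230,235:265],(360,360),interpolation=cv2.INTER_CUBIC); cv2.imwrite('pics/m7.png',np.hstack([a,b]))
E
```

```text
t 19.05 p [0.4103 0.0283 0.0741] w 0.595 gf 0.0 F [-1.9 -0.1 -2.8]
[[0.962, 0.274, -0.002], [0.274, -0.962, -0.0], [-0.002, -0.0, -1.0]] q [ 0.004  0.331 -0.247  2.228  0.141  0.599 -1.64 ]
yaw 0.2776 turn z 0.0126 shift now cm [ 0.11 -0.1   7.01] after turn cm [ 0.1  -0.1   7.01] tilt [-1.8e-03 -2.0e-04 -1.0e+00]
```

View pics/m7.png

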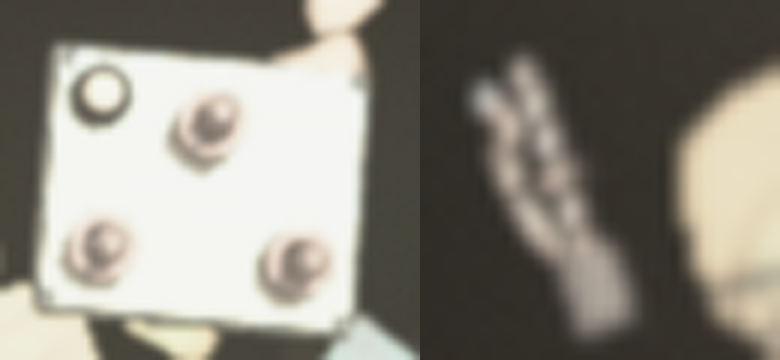

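>>> send_rows:
  increments:
    - [5.5,[0.25,-0.05,2.5],[0,0,-0.012]]
    - [5.5,[0,0,2.5],[0,0,0]]
    - [5.5,[0,0,1.5],[0,0,0]]
    - [5.5,[0,0,0.5],[0,0,0]]
    - [1,[0,0,0],[0,0,0]]
  force: 20

```text
clock: 19.55
position: [0.4137, 0.0293, 0.0068]
ee_rot: [3.112, 0.431, -0.001]
force: [-0.3, -0.6, 0.1]
width: 0.554
gripper_force: 0.0
```

>>> send_rows:
  increments:
    - [1,[0,0,0],[0,0,0]]
    - [1,[0,0,0],[0,0,0]]
    - [1,[0,0,0],[0,0,0]]
    - [1,[0,0,0],[0,0,0]]
    - [1,[0,0,0],[0,0,0]]

```text
clock: 20.05
position: [0.4139, 0.0293, 0.0071]
ee_rot: [3.112, 0.433, 0.001]
force: [-0.7, 0.0, 7.0]
width: 0.192
gripper_force: 19.8
```

>>> send_rows:
  increments:
    - [1,[0,0,0],[0,0,0]]
    - [1,[0,0,0],[0,0,0]]
    - [1,[0,0,0],[0,0,0]]
  force: 50

```text
clock: 20.35
position: [0.4139, 0.0293, 0.0071]
ee_rot: [3.111, 0.433, 0.001]
force: [-1.0, -0.4, 7.5]
width: 0.189
gripper_force: 49.8
```

```bash
python3 - <<'E'
from h import *
go(.463,-.337,.12,-.099)
E
```

```text
t 20.35 p [0.4139 0.0293 0.0071] w 0.189 gf 49.8 F [-1.  -0.4  7.5]
[[0.962, 0.273, 0.001], [0.273, -0.962, -0.0], [0.001, 0.0, -1.0]] q [-0.048  0.466 -0.193  2.276  0.216  0.415 -1.713]
yaw 0.2765 turn z 0.3755 shift now cm [ -5.27  36.58 -11.28] after turn cm [  8.51  35.96 -11.29] tilt [ 7.e-04 -1.e-04 -1.e+00]
```

>>> send_rows:
  increments:
    - [1,[0,0,-2],[0,0,0]]
    - [1,[0,0,-3],[0,0,0]]
    - [1,[0,0,-3],[0,0,0.125]]
    - [1,[0,0,-3.3],[0,0,0.125]]
    - [1,[0,0,0],[0,0,0.125]]

```text
clock: 20.85
position: [0.4158, 0.0297, 0.1232]
ee_rot: [-3.136, 0.163, -0.01]
force: [1.1, -0.1, -1.2]
width: 0.188
gripper_force: 49.9
```

>>> send_rows:
  increments:
    - [1,[0,4.4,0],[0,0,0]]
    - [1,[0,4.4,0],[0,0,0]]
    - [1,[0,4.4,0],[0,0,0]]
    - [1,[0,4.4,0],[0,0,0]]
    - [1,[0,4.4,0],[0,0,0]]

```text
clock: 21.35
position: [0.3914, -0.1913, 0.1199]
ee_rot: [3.138, -0.154, 0.0]
force: [0.3, -0.4, -0.9]
width: 0.188
gripper_force: 49.9
```

>>> send_rows:
  increments:
    - [1,[0,4.4,0],[0,0,0]]
    - [1,[0,4.4,0],[0,0,0]]
    - [1,[2.5,4.4,0],[0,0,0]]
    - [1,[2.5,0.5,0],[0,0,0]]
    - [1,[2.5,0,0],[0,0,0]]

```text
clock: 21.85
position: [0.4527, -0.3354, 0.1195]
ee_rot: [3.137, -0.161, -0.001]
force: [-0.5, 0.1, -0.2]
width: 0.191
gripper_force: 49.9
```

>>> send_rows:
  increments:
    - [1,[0,0,0],[0,0,0]]
    - [1,[0,0,0],[0,0,0]]
    - [1,[0,0,0],[0,0,0]]

```text
clock: 22.15
position: [0.4518, -0.3325, 0.1195]
ee_rot: [-3.137, 0.155, 0.002]
force: [-0.7, -0.1, 0.3]
width: 0.192
gripper_force: 49.9
```

```bash
python3 - <<'E'
from h import *
im=shot('scene','s8.png')[:,:,::-1]; go(.4555,-.3337,.073,-.099)
a=cv2.resize(im[150:220,290:370],(640,560),interpolation=cv2.INTER_CUBIC); cv2.imwrite('pics/m8.png',a)
E
```

```text
t 22.2 p [ 0.4518 -0.3326  0.1197] w 0.184 gf 49.9 F [ 0.4  0.1 -0.7]
[[0.995, -0.099, -0.001], [-0.099, -0.995, 0.0], [-0.001, -0.0, -1.0]] q [ 0.545  0.446 -0.008  1.855  0.005  0.842 -1.135]
yaw -0.0987 turn z 0.0003 shift now cm [0.38 0.08 4.66] after turn cm [0.38 0.08 4.67] tilt [-1.e-03  2.e-04 -1.e+00]
```

View pics/m8.png

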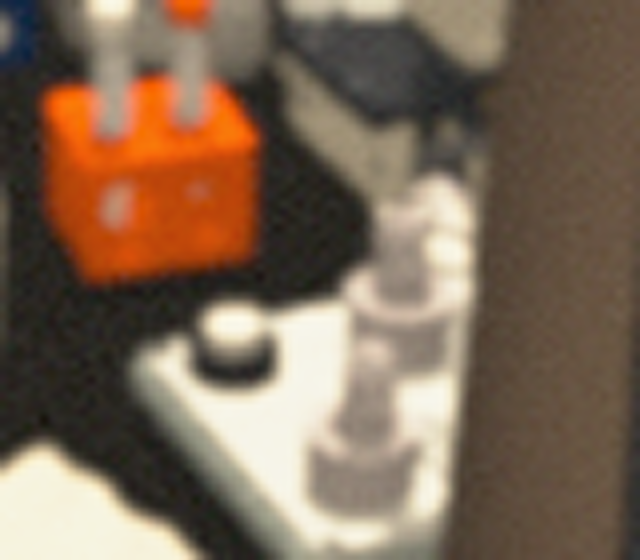

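>>> send_rows:
  increments:
    - [1,[0,0.1,2],[0,0,0]]
    - [1,[0,0,2],[0,0,0]]
    - [1,[0,0,0.65],[0,0,0]]
    - [1,[0,0,0],[0,0,0]]
    - [1,[0,0,0],[0,0,0]]
  force: 60

```text
clock: 22.7
position: [0.4529, -0.334, 0.0739]
ee_rot: [3.137, -0.155, 0.001]
force: [0.3, -0.6, -0.1]
width: 0.188
gripper_force: 59.9
```

>>> send_rows:
  increments:
    - [1,[0.5,0,0],[0,0,0]]
    - [1,[0.5,0,0],[0,0,0]]
    - [1,[0.4,0,0],[0,0,0]]
    - [1,[0.3,0,0],[0,0,0]]
    - [1,[0,0,0],[0,0,0]]

```text
clock: 23.2
position: [0.4705, -0.3355, 0.0733]
ee_rot: [3.138, -0.154, 0.001]
force: [0.1, -0.6, -0.8]
width: 0.188
gripper_force: 59.9
```

>>> send_rows:
  increments:
    - [1,[0.4,0,0],[0,0,0]]
    - [1,[0.3,0,0],[0,0,0]]
    - [1,[0.3,0,0],[0,0,0]]
    - [1,[0,0,0],[0,0,0]]

```text
clock: 23.6
position: [0.4802, -0.3368, 0.0732]
ee_rot: [3.137, -0.155, 0.001]
force: [0.2, -2.4, -0.4]
width: 0.192
gripper_force: 59.8
```

>>> send_rows:
  increments:
    - [1,[0.3,0,0],[0,0,0]]
    - [1,[0.3,0,0],[0,0,0]]
    - [1,[0.3,0,0],[0,0,0]]
    - [1,[0,0,0],[0,0,0]]

```text
clock: 24.0
position: [0.4869, -0.3374, 0.0726]
ee_rot: [-3.137, 0.156, 0.006]
force: [-5.7, -1.3, 0.5]
width: 0.187
gripper_force: 59.8
```

>>> send_rows:
  increments:
    - [1,[0.4,0.05,0],[0,0,0]]
    - [1,[0.4,0,0],[0,0,0]]
    - [1,[0.4,0,0],[0,0,0]]
    - [1,[0,0,0],[0,0,0]]

```text
clock: 24.4
position: [0.5017, -0.3389, 0.0732]
ee_rot: [3.138, -0.153, 0.002]
force: [0.6, -1.2, -2.0]
width: 0.191
gripper_force: 59.9
```

```bash
python3 - <<'E'
from h import *
go(.5535-.047,-.3390,.073,-.099)
E
```

```text
t 24.4 p [ 0.5017 -0.3389  0.0732] w 0.191 gf 59.9 F [ 0.6 -1.2 -2. ]
[[0.995, -0.098, 0.001], [-0.098, -0.995, -0.0], [0.001, 0.0, -1.0]] q [ 0.51   0.563 -0.006  1.784  0.004  0.793 -1.166]
yaw -0.0977 turn z 0.0013 shift now cm [ 0.48 -0.04  0.03] after turn cm [ 0.48 -0.04  0.02] tilt [ 1.2e-03 -3.0e-04 -1.0e+00]
```

>>> send_rows:
  increments:
    - [1,[0.2,0,0],[0,0,0]]
    - [1,[0.2,0,0],[0,0,0]]
    - [1,[0,0,0],[0,0,0]]

```text
clock: 24.7
position: [0.502, -0.339, 0.0727]
ee_rot: [-3.137, 0.155, 0.007]
force: [-10.4, 0.1, 4.1]
width: 0.189
gripper_force: 59.8
```

>>> send_rows:
  increments:
    - [1,[0.2,0,0],[0,0,0]]
    - [1,[0.1,0,0],[0,0,0]]
    - [1,[0,0,0],[0,0,0]]

```text
clock: 25.0
position: [0.5022, -0.3391, 0.0723]
ee_rot: [-3.135, 0.157, 0.015]
force: [-17.9, 2.3, 8.3]
width: 0.189
gripper_force: 59.8
```

>>> send_rows:
  increments:
    - [1,[0.2,0,0],[0,0,0]]
    - [1,[0.1,0,0],[0,0,0]]
    - [1,[0,0,0],[0,0,0]]

```text
clock: 25.3
position: [0.5026, -0.339, 0.0716]
ee_rot: [-3.134, 0.158, 0.022]
force: [-22.7, 2.7, 6.7]
width: 0.184
gripper_force: 59.9
```

>>> send_rows:
  increments:
    - [1,[-0.5,0,0],[0,0,0]]
    - [1,[-0.5,0,0],[0,0,0]]
    - [1,[0,0,0],[0,0,0]]
    - [3.2,[0,0,0],[0,0,0]]
    - [3.2,[0,0,0],[0,0,0]]

```text
clock: 25.8
position: [0.5011, -0.3389, 0.0734]
ee_rot: [3.138, -0.154, 0.001]
force: [0.6, -0.2, -0.3]
width: 0.307
gripper_force: 0.0
```

>>> send_rows:
  increments:
    - [3.2,[0,0,0],[0,0,0]]
    - [3.2,[0,0,-3],[0,0,0]]
    - [3.2,[0,0,-4],[0,0,0]]
    - [3.2,[0,0,0],[0,0,0]]

```text
clock: 26.2
position: [0.5035, -0.3406, 0.1484]
ee_rot: [3.134, -0.154, 0.012]
force: [0.3, -0.0, -0.4]
width: 0.347
gripper_force: 0.0
```

```bash
python3 - <<'E'
from h import *
chk('t9.png')
go(.4175,.2264,.14,-.23)
a=cv2.imread('pics/t9.png')[200:230,185:215]; cv2.imwrite('pics/m9.png',np.hstack([cv2.resize(a,(390,390),interpolation=cv2.INTER_CUBIC),cv2.resize(cv2.imread('pics/t9.png')[212:242,162:192],(390,390),interpolation=cv2.INTER_CUBIC)]))
E
```

```text
ring0 max diff 161 n>60 120
ring1 max diff 148 n>60 54
c0 max diff 6 n>60 0
c1 max diff 7 n>60 0
c2 max diff 118 n>60 120
t 26.25 p [ 0.5023 -0.34    0.146 ] w 0.352 gf 0.0 F [-0.1  0.1 -0.5]
[[0.995, -0.098, 0.005], [-0.098, -0.995, -0.003], [0.005, 0.002, -1.0]] q [ 5.090e-01  4.770e-01 -2.000e-03  1.721e+00  1.000e-03  9.380e-01
 -1.164e+00]
yaw -0.0983 turn z 0.1317 shift now cm [-14.01 -55.53   0.41] after turn cm [-21.17 -53.21   0.6 ] tilt [ 0.0048 -0.0028 -1.    ]
```

View pics/m9.png

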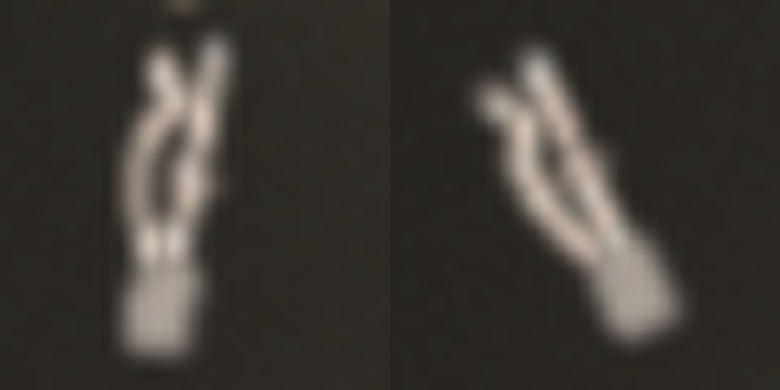

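```bash
python3 - <<'E'
from h import *
print(onz('top',(196.9,223.1),.015),onz('top',(180.8,234.2),.015))
go(.4175,.2264,.13,-.19)
E
```

```text
[0.4204664  0.22695363 0.015     ] [0.37983274 0.28650017 0.015     ]
t 26.25 p [ 0.5023 -0.34    0.146 ] w 0.352 gf 0.0 F [-0.1  0.1 -0.5]
[[0.995, -0.098, 0.005], [-0.098, -0.995, -0.003], [0.005, 0.002, -1.0]] q [ 5.090e-01  4.770e-01 -2.000e-03  1.721e+00  1.000e-03  9.380e-01
 -1.164e+00]
yaw -0.0983 turn z 0.0917 shift now cm [-14.01 -55.54   1.41] after turn cm [-19.03 -54.02   1.6 ] tilt [ 0.0048 -0.0028 -1.    ]
```

>>> send_rows:
  increments:
    - [5.5,[-4.6,0,0],[0,0,0]]
    - [5.5,[-4.6,0,0],[0,0,0]]
    - [5.5,[-4.6,0,0],[0,0,0]]
    - [5.5,[0,-4.27,0],[0,0,0]]
    - [5.5,[0,-4.27,0],[0,0,0]]
  force: 20

```text
clock: 26.75
position: [0.3695, -0.2406, 0.1427]
ee_rot: [3.137, -0.163, -0.001]
force: [2.0, 1.1, 0.2]
width: 0.598
gripper_force: 0.0
```

>>> send_rows:
  increments:
    - [5.5,[0,-4.27,0],[0,0,0]]
    - [5.5,[0,-4.27,0],[0,0,0]]
    - [5.5,[0,-4.27,0],[0,0,0]]
    - [5.5,[0,-4.27,0],[0,0,0]]
    - [5.5,[0,-4.27,0],[0,0,0]]

```text
clock: 27.25
position: [0.392, -0.0263, 0.1428]
ee_rot: [3.138, -0.154, -0.001]
force: [0.4, -0.5, 0.2]
width: 0.6
gripper_force: 0.0
```

>>> send_rows:
  increments:
    - [5.5,[0,-4.27,0],[0,0,0]]
    - [5.5,[0,-4.27,0],[0,0,0]]
    - [5.5,[0,-4.27,0],[0,0,0]]
    - [5.5,[0,-4.27,0],[0,0,0]]
    - [5.5,[0,-4.27,0],[0,0,0]]

```text
clock: 27.75
position: [0.413, 0.1861, 0.1426]
ee_rot: [3.137, -0.154, -0.001]
force: [1.7, -0.2, -0.4]
width: 0.6
gripper_force: 0.0
```

>>> send_rows:
  increments:
    - [5.5,[0,-4.27,0],[0,0,0]]
    - [5.5,[0,0,3],[0,0,0.09]]
    - [5.5,[0,0,3],[0,0,0]]
    - [5.5,[0,0,0],[0,0,0]]
    - [5.5,[0,0,0],[0,0,0]]

```text
clock: 28.25
position: [0.4171, 0.2266, 0.0829]
ee_rot: [3.127, -0.295, -0.003]
force: [0.1, 0.1, 0.7]
width: 0.6
gripper_force: 0.0
```

```bash
python3 - <<'E'
from h import *
go(.419,.2268,.006,-.19)
E
```

```text
t 28.25 p [0.4171 0.2266 0.0829] w 0.6 gf 0.0 F [0.1 0.1 0.7]
[[0.982, -0.187, -0.002], [-0.187, -0.982, -0.001], [-0.002, 0.001, -1.0]] q [-0.39   0.401 -0.28   2.074  0.17   0.69  -2.54 ]
yaw -0.1878 turn z 0.0022 shift now cm [ 0.2  -0.07  7.69] after turn cm [ 0.18 -0.06  7.69] tilt [-0.002  -0.0011 -1.    ]
```

>>> send_rows:
  increments:
    - [5.5,[0.2,-0.05,2.5],[0,0,0]]
    - [5.5,[0,0,2.5],[0,0,0]]
    - [5.5,[0,0,2],[0,0,0]]
    - [5.5,[0,0,0.6],[0,0,0]]
    - [1,[0,0,0],[0,0,0]]

```text
clock: 28.75
position: [0.4201, 0.2271, 0.0077]
ee_rot: [3.128, -0.296, 0.0]
force: [-0.7, -0.3, 0.1]
width: 0.554
gripper_force: 0.0
```

>>> send_rows:
  increments:
    - [1,[0,0,0],[0,0,0]]
    - [1,[0,0,0],[0,0,0]]
    - [1,[0,0,0],[0,0,0]]
    - [1,[0,0,0],[0,0,0]]
    - [1,[0,0,0],[0,0,0]]

```text
clock: 29.25
position: [0.4201, 0.2272, 0.0077]
ee_rot: [-3.127, 0.295, -0.001]
force: [-0.5, -0.5, 6.2]
width: 0.189
gripper_force: 20.0
```

>>> send_rows:
  increments:
    - [1,[0,0,0],[0,0,0]]
    - [1,[0,0,0],[0,0,0]]
    - [1,[0,0,0],[0,0,0]]
  force: 50

```text
clock: 29.55
position: [0.42, 0.2272, 0.0077]
ee_rot: [-3.127, 0.295, -0.001]
force: [-2.0, -1.0, 7.2]
width: 0.187
gripper_force: 50.0
```

```bash
python3 - <<'E'
from h import *
# h0 hole line: hole (.4735,-.2750); start 0.103 back along axis
go(.4735-.1025,-.2750+.0102,.12,-.099)
go(.4630-.1025,-.3946+.0102,.12,-.099)
E
```

```text
t 29.55 p [0.42   0.2272 0.0077] w 0.187 gf 50.0 F [-2.  -1.   7.2]
[[0.982, -0.187, 0.001], [-0.187, -0.982, 0.0], [0.001, -0.0, -1.0]] q [-0.433  0.529 -0.23   2.126  0.239  0.509 -2.602]
yaw -0.1884 turn z -0.0894 shift now cm [  4.4   49.24 -11.24] after turn cm [-2.000e-02  4.944e+01 -1.123e+01] tilt [ 6.e-04  1.e-04 -1.e+00]
t 29.55 p [0.42   0.2272 0.0077] w 0.187 gf 50.0 F [-2.  -1.   7.2]
[[0.982, -0.187, 0.001], [-0.187, -0.982, 0.0], [0.001, -0.0, -1.0]] q [-0.433  0.529 -0.23   2.126  0.239  0.509 -2.602]
yaw -0.1884 turn z -0.0894 shift now cm [  5.61  61.19 -11.25] after turn cm [  0.12  61.45 -11.23] tilt [ 6.e-04  1.e-04 -1.e+00]
```

>>> send_rows:
  increments:
    - [1,[0,0,-2],[0,0,0]]
    - [1,[-1,0,-3],[0,0,0]]
    - [1,[-1,0,-3],[0,0,0]]
    - [1,[0,0,-3.2],[0,0,-0.09]]
    - [1,[0,4.39,0],[0,0,0]]

```text
clock: 30.05
position: [0.3985, 0.1935, 0.1233]
ee_rot: [-3.131, 0.138, -0.012]
force: [2.4, -1.4, -1.2]
width: 0.19
gripper_force: 50.0
```

>>> send_rows:
  increments:
    - [1,[0,4.39,0],[0,0,0]]
    - [1,[0,4.39,0],[0,0,0]]
    - [1,[0,4.39,0],[0,0,0]]
    - [1,[0,4.39,0],[0,0,0]]
    - [1,[0,4.39,0],[0,0,0]]

```text
clock: 30.55
position: [0.3737, -0.0329, 0.1194]
ee_rot: [3.138, -0.154, 0.001]
force: [1.8, -0.0, -0.1]
width: 0.187
gripper_force: 50.0
```

>>> send_rows:
  increments:
    - [1,[0,4.39,0],[0,0,0]]
    - [1,[0,4.39,0],[0,0,0]]
    - [1,[0,4.39,0],[0,0,0]]
    - [1,[0,4.39,0],[0,0,0]]
    - [1,[0,4.39,0],[0,0,0]]

```text
clock: 31.05
position: [0.3521, -0.2514, 0.1194]
ee_rot: [3.138, -0.154, 0.0]
force: [1.5, -0.6, -0.9]
width: 0.188
gripper_force: 50.0
```

>>> send_rows:
  increments:
    - [1,[1,4.39,0],[0,0,0]]
    - [1,[1,4.39,0],[0,0,0]]
    - [1,[0,4.39,0],[0,0,0]]
    - [1,[0,0,0],[0,0,0]]
    - [1,[0,0,0],[0,0,0]]
  force: 60

```text
clock: 31.55
position: [0.359, -0.3833, 0.1188]
ee_rot: [-3.137, 0.158, 0.001]
force: [-0.1, 0.5, -0.3]
width: 0.19
gripper_force: 60.0
```

```bash
python3 - <<'E'
from h import *
go(.4630-.1025,-.3946+.0102,.0737,-.099)
E
```

```text
t 31.55 p [ 0.359  -0.3833  0.1188] w 0.19 gf 60.0 F [-0.1  0.5 -0.3]
[[0.995, -0.1, -0.001], [-0.1, -0.995, 0.001], [-0.001, -0.001, -1.0]] q [ 0.739  0.397 -0.03   1.941  0.016  0.805 -0.971]
yaw -0.1006 turn z -0.0016 shift now cm [0.17 0.1  4.51] after turn cm [0.16 0.1  4.51] tilt [-7.e-04  6.e-04 -1.e+00]
```

>>> send_rows:
  increments:
    - [1,[0.1,0.1,2],[0,0,0]]
    - [1,[0,0,2],[0,0,0]]
    - [1,[0,0,0.5],[0,0,0]]
    - [1,[0,0,0],[0,0,0]]
    - [1,[0,0,0],[0,0,0]]

```text
clock: 32.05
position: [0.3611, -0.3834, 0.0749]
ee_rot: [3.138, -0.153, 0.001]
force: [0.2, -0.4, -1.2]
width: 0.191
gripper_force: 60.0
```

>>> send_rows:
  increments:
    - [1,[0.4,0,0],[0,0,0]]
    - [1,[0.4,0,0],[0,0,0]]
    - [1,[0.4,0,0],[0,0,0]]
    - [1,[0.3,0,0],[0,0,0]]
    - [1,[0,0,0],[0,0,0]]

```text
clock: 32.55
position: [0.3763, -0.3853, 0.0743]
ee_rot: [3.138, -0.153, 0.001]
force: [-1.0, 0.6, -0.9]
width: 0.186
gripper_force: 60.0
```

>>> send_rows:
  increments:
    - [1,[0.3,0,0],[0,0,0]]
    - [1,[0.3,0,0],[0,0,0]]
    - [1,[0.2,0,0],[0,0,0]]
    - [1,[0,0,0],[0,0,0]]

```text
clock: 32.95
position: [0.3839, -0.3861, 0.0742]
ee_rot: [3.138, -0.154, 0.0]
force: [0.5, -0.1, -0.3]
width: 0.187
gripper_force: 60.0
```

>>> send_rows:
  increments:
    - [1,[0.3,0,0],[0,0,0]]
    - [1,[0.3,0,0],[0,0,0]]
    - [1,[0.3,0,0],[0,0,0]]
    - [1,[0,0,0],[0,0,0]]

```text
clock: 33.35
position: [0.3931, -0.3873, 0.0743]
ee_rot: [3.137, -0.154, 0.001]
force: [1.1, -1.1, -0.4]
width: 0.186
gripper_force: 60.0
```

>>> send_rows:
  increments:
    - [1,[0.4,0,0],[0,0,0]]
    - [1,[0.4,0,0],[0,0,0]]
    - [1,[0,0,0],[0,0,0]]

```text
clock: 33.65
position: [0.3994, -0.3877, 0.0738]
ee_rot: [-3.137, 0.155, 0.003]
force: [-4.3, -0.9, -0.3]
width: 0.19
gripper_force: 60.0
```

>>> send_rows:
  increments:
    - [1,[0.4,0.03,0],[0,0,0]]
    - [1,[0.4,0,0],[0,0,0]]
    - [1,[0.3,0,0],[0,0,0]]
    - [1,[0,0,0],[0,0,0]]

```text
clock: 34.05
position: [0.4129, -0.3893, 0.0745]
ee_rot: [3.137, -0.153, 0.003]
force: [1.9, -1.4, -2.7]
width: 0.191
gripper_force: 60.0
```

>>> send_rows:
  increments:
    - [1,[0.3,0,0],[0,0,0]]
    - [1,[0.2,0,0],[0,0,0]]
    - [1,[0,0,0],[0,0,0]]

```text
clock: 34.35
position: [0.4133, -0.3893, 0.0738]
ee_rot: [-3.136, 0.156, 0.008]
force: [-10.5, 1.1, 5.0]
width: 0.189
gripper_force: 60.0
```

>>> send_rows:
  increments:
    - [1,[0.3,0,0],[0,0,0]]
    - [1,[0.3,0,0],[0,0,0]]
    - [1,[0,0,0],[0,0,0]]

```text
clock: 34.65
position: [0.4138, -0.3892, 0.0725]
ee_rot: [-3.133, 0.16, 0.022]
force: [-23.7, 1.8, 8.4]
width: 0.19
gripper_force: 60.0
```

>>> send_rows:
  increments:
    - [1,[-0.5,0,0],[0,0,0]]
    - [1,[-0.6,0,0],[0,0,0]]
    - [1,[0,0,0],[0,0,0]]
    - [3.2,[0,0,0],[0,0,0]]
    - [3.2,[0,0,0],[0,0,0]]

```text
clock: 35.15
position: [0.4119, -0.389, 0.0744]
ee_rot: [-3.138, 0.153, -0.001]
force: [0.2, -1.0, 0.2]
width: 0.312
gripper_force: 0.0
```

>>> send_rows:
  increments:
    - [3.2,[0,0,0],[0,0,0]]
    - [3.2,[0,0,-3],[0,0,0]]
    - [3.2,[0,0,-3.8],[0,0,0]]
    - [3.2,[0,0,0],[0,0,0]]

```text
clock: 35.55
position: [0.4139, -0.391, 0.1469]
ee_rot: [3.133, -0.154, 0.01]
force: [-0.0, -1.1, 0.0]
width: 0.348
gripper_force: 0.0
```

```bash
python3 - <<'E'
from h import *
chk('t10.png')
go(.380,.2865,.14,-.099)
E
```

```text
ring0 max diff 161 n>60 121
ring1 max diff 147 n>60 52
c0 max diff 6 n>60 0
c1 max diff 132 n>60 121
c2 max diff 119 n>60 122
t 35.6 p [ 0.4129 -0.3902  0.1447] w 0.348 gf 0.0 F [ 0.5 -0.1  0.5]
[[0.995, -0.098, 0.004], [-0.098, -0.995, -0.003], [0.004, 0.003, -1.0]] q [ 0.683  0.423 -0.027  1.817  0.014  0.897 -1.019]
yaw -0.098 turn z 0.001 shift now cm [ -9.9  -67.02   0.24] after turn cm [ -9.97 -67.01   0.47] tilt [ 0.004  -0.0031 -1.    ]
```

>>> send_rows:
  increments:
    - [5.5,[-2.5,-4,0],[0,0,0]]
    - [5.5,[-2.5,-4,0],[0,0,0]]
    - [5.5,[0,-4.4,0],[0,0,0]]
    - [5.5,[0,-4.4,0],[0,0,0]]
    - [5.5,[0,-4.4,0],[0,0,0]]
  force: 20

```text
clock: 36.1
position: [0.3817, -0.1715, 0.1416]
ee_rot: [-3.138, 0.155, 0.001]
force: [0.9, -0.3, 0.1]
width: 0.596
gripper_force: 0.0
```

>>> send_rows:
  increments:
    - [5.5,[0,-4.4,0],[0,0,0]]
    - [5.5,[0,-4.4,0],[0,0,0]]
    - [5.5,[0,-4.4,0],[0,0,0]]
    - [5.5,[0,-4.4,0],[0,0,0]]
    - [5.5,[0,-4.4,0],[0,0,0]]

```text
clock: 36.6
position: [0.4033, 0.0474, 0.1416]
ee_rot: [3.138, -0.154, -0.001]
force: [1.3, -0.3, 0.2]
width: 0.599
gripper_force: 0.0
```

>>> send_rows:
  increments:
    - [5.5,[0,-4.4,0],[0,0,0]]
    - [5.5,[0,-4.4,0],[0,0,0]]
    - [5.5,[-1.6,-4,0],[0,0,0]]
    - [5.5,[-1.6,-4,0],[0,0,0]]
    - [5.5,[-1.6,-2.7,0],[0,0,0]]

```text
clock: 37.1
position: [0.3741, 0.2473, 0.1415]
ee_rot: [-3.137, 0.151, 0.002]
force: [0.4, -0.6, -0.9]
width: 0.598
gripper_force: 0.0
```

>>> send_rows:
  increments:
    - [5.5,[0,0,1.5],[0,0,-0.13]]
    - [5.5,[0,0,1.5],[0,0,-0.13]]
    - [5.5,[0,0,1.5],[0,0,-0.13]]
    - [5.5,[0,0,1.5],[0,0,-0.13]]
    - [5.5,[0,0,0],[0,0,0]]

```text
clock: 37.6
position: [0.3738, 0.2434, 0.0801]
ee_rot: [3.07, 0.661, -0.007]
force: [-0.3, -0.1, 0.8]
width: 0.6
gripper_force: 0.0
```

```bash
python3 - <<'E'
from h import *
go(.380,.2870,.0065,.42)
E
```

```text
t 37.6 p [0.3738 0.2434 0.0801] w 0.6 gf 0.0 F [-0.3 -0.1  0.8]
[[0.911, 0.412, -0.004], [0.412, -0.911, -0.002], [-0.005, 0.0, -1.0]] q [-0.333  0.393 -0.456  2.129  0.27   0.679 -2.118]
yaw 0.4242 turn z 0.0042 shift now cm [ 2.4  -3.72  7.35] after turn cm [ 2.35 -3.73  7.36] tilt [-0.0041 -0.002  -1.    ]
```

>>> send_rows:
  increments:
    - [5.5,[1.2,-1.87,0],[0,0,0]]
    - [5.5,[1.2,-1.87,1],[0,0,0]]
    - [5.5,[0,0,2],[0,0,0]]
    - [5.5,[0,0,0],[0,0,0]]
    - [5.5,[0,0,0],[0,0,0]]

```text
clock: 38.1
position: [0.3815, 0.2878, 0.0524]
ee_rot: [3.072, 0.654, -0.002]
force: [-0.4, 0.2, 0.3]
width: 0.601
gripper_force: 0.0
```

```bash
python3 - <<'E'
from h import *
go(.380,.2870,.0065,.42)
E
```

```text
t 38.1 p [0.3815 0.2878 0.0524] w 0.601 gf 0.0 F [-0.4  0.2  0.3]
[[0.913, 0.407, -0.001], [0.407, -0.913, -0.001], [-0.001, 0.001, -1.0]] q [-0.433  0.475 -0.424  2.083  0.318  0.646 -2.223]
yaw 0.4197 turn z -0.0003 shift now cm [-0.16  0.01  4.59] after turn cm [-0.17  0.02  4.59] tilt [-0.0011 -0.0011 -1.    ]
```

>>> send_rows:
  increments:
    - [5.5,[-0.1,0,2],[0,0,0]]
    - [5.5,[0,0,2],[0,0,0]]
    - [5.5,[0,0,0.5],[0,0,0]]
    - [5.5,[0,0,0],[0,0,0]]
    - [1,[0,0,0],[0,0,0]]

```text
clock: 38.6
position: [0.3814, 0.2882, 0.0082]
ee_rot: [-3.072, -0.656, -0.001]
force: [-0.2, 0.2, 0.8]
width: 0.554
gripper_force: 0.0
```

>>> send_rows:
  increments:
    - [1,[0,0,0],[0,0,0]]
    - [1,[0,0,0],[0,0,0]]
    - [1,[0,0,0],[0,0,0]]
    - [1,[0,0,0],[0,0,0]]
    - [1,[0,0,0],[0,0,0]]

```text
clock: 39.1
position: [0.3811, 0.288, 0.0074]
ee_rot: [3.072, 0.657, 0.0]
force: [-0.2, 0.2, 3.9]
width: 0.199
gripper_force: 19.9
```

>>> send_rows:
  increments:
    - [1,[0,0,0],[0,0,0]]
    - [1,[0,0,0],[0,0,0]]
    - [1,[0,0,0],[0,0,0]]
  force: 60

```text
clock: 39.4
position: [0.3811, 0.288, 0.0074]
ee_rot: [3.072, 0.657, 0.0]
force: [0.0, -1.0, 4.9]
width: 0.189
gripper_force: 59.9
```

```bash
python3 - <<'E'
from h import *
go(.4725-.1025,-.2750+.0102,.12,-.099)
E
```

```text
t 39.4 p [0.3811 0.288  0.0074] w 0.189 gf 59.9 F [ 0.  -1.   4.9]
[[0.912, 0.409, 0.0], [0.409, -0.912, -0.0], [0.0, 0.0, -1.0]] q [-0.476  0.549 -0.374  2.117  0.381  0.54  -2.279]
yaw 0.4217 turn z 0.5207 shift now cm [-23.64  49.99 -11.26] after turn cm [  4.36  55.12 -11.26] tilt [ 2.e-04 -0.e+00 -1.e+00]
```

>>> send_rows:
  increments:
    - [1,[0,0,-2],[0,0,0]]
    - [1,[0,0,-3],[0,0,0.13]]
    - [1,[0,0,-3],[0,0,0.13]]
    - [1,[0,0,-3.2],[0,0,0.13]]
    - [1,[0,0,0],[0,0,0.13]]

```text
clock: 39.9
position: [0.3826, 0.2897, 0.1228]
ee_rot: [-3.133, 0.163, -0.007]
force: [1.0, 0.3, -0.3]
width: 0.189
gripper_force: 59.9
```

>>> send_rows:
  increments:
    - [1,[1.1,4.2,0],[0,0,0]]
    - [1,[1.1,4.2,0],[0,0,0]]
    - [1,[1.1,4.2,0],[0,0,0]]
    - [1,[1.1,4.2,0],[0,0,0]]
    - [1,[0,4.2,0],[0,0,0]]

```text
clock: 40.4
position: [0.4051, 0.0729, 0.1193]
ee_rot: [-3.137, 0.155, -0.002]
force: [-0.0, 0.3, -0.7]
width: 0.189
gripper_force: 59.9
```

>>> send_rows:
  increments:
    - [1,[0,4.2,0],[0,0,0]]
    - [1,[0,4.2,0],[0,0,0]]
    - [1,[0,4.2,0],[0,0,0]]
    - [1,[0,4.2,0],[0,0,0]]
    - [1,[0,4.2,0],[0,0,0]]

```text
clock: 40.9
position: [0.383, -0.1359, 0.1192]
ee_rot: [3.138, -0.154, 0.0]
force: [1.4, 0.4, -0.3]
width: 0.186
gripper_force: 59.9
```

>>> send_rows:
  increments:
    - [1,[0,4.2,0],[0,0,0]]
    - [1,[0,4.2,0],[0,0,0]]
    - [1,[0,4.5,0],[0,0,0]]
    - [1,[0,0,0],[0,0,0]]
    - [1,[0,0,0],[0,0,0]]

```text
clock: 41.4
position: [0.3703, -0.2634, 0.1189]
ee_rot: [-3.137, 0.159, 0.001]
force: [0.8, 0.4, -0.7]
width: 0.188
gripper_force: 59.9
```

```bash
python3 - <<'E'
from h import *
go(.4725-.1025,-.2750+.0102,.0735,-.099)
E
```

```text
t 41.4 p [ 0.3703 -0.2634  0.1189] w 0.188 gf 59.9 F [ 0.8  0.4 -0.7]
[[0.995, -0.101, -0.001], [-0.101, -0.995, 0.0], [-0.001, -0.0, -1.0]] q [ 0.578  0.301 -0.095  2.099  0.042  0.744 -1.215]
yaw -0.101 turn z -0.002 shift now cm [-0.02  0.15  4.54] after turn cm [-0.02  0.15  4.54] tilt [-6.e-04  3.e-04 -1.e+00]
```

>>> send_rows:
  increments:
    - [1,[0,0.1,2],[0,0,0]]
    - [1,[0,0,2],[0,0,0]]
    - [1,[0,0,0.5],[0,0,0]]
    - [1,[0,0,0],[0,0,0]]
    - [1,[0,0,0],[0,0,0]]

```text
clock: 41.9
position: [0.3713, -0.2632, 0.0748]
ee_rot: [3.138, -0.153, 0.001]
force: [-0.7, 0.2, -0.2]
width: 0.186
gripper_force: 59.9
```

>>> send_rows:
  increments:
    - [1,[0.4,0,0],[0,0,0]]
    - [1,[0.4,0,0],[0,0,0]]
    - [1,[0.4,0,0],[0,0,0]]
    - [1,[0.3,0,0],[0,0,0]]
    - [1,[0,0,0],[0,0,0]]

```text
clock: 42.4
position: [0.3865, -0.2652, 0.0743]
ee_rot: [3.138, -0.154, 0.001]
force: [-0.7, 0.1, -0.5]
width: 0.185
gripper_force: 59.9
```

>>> send_rows:
  increments:
    - [1,[0.3,0,0],[0,0,0]]
    - [1,[0.3,0,0],[0,0,0]]
    - [1,[0.2,0,0],[0,0,0]]
    - [1,[0,0,0],[0,0,0]]

```text
clock: 42.8
position: [0.3942, -0.2663, 0.0743]
ee_rot: [3.137, -0.155, 0.001]
force: [1.5, -1.4, -0.5]
width: 0.187
gripper_force: 59.9
```

>>> send_rows:
  increments:
    - [1,[0.3,0.03,0],[0,0,0]]
    - [1,[0.3,0,0],[0,0,0]]
    - [1,[0.3,0,0],[0,0,0]]
    - [1,[0,0,0],[0,0,0]]

```text
clock: 43.2
position: [0.4035, -0.2678, 0.0744]
ee_rot: [3.137, -0.155, 0.002]
force: [1.1, -3.8, -1.2]
width: 0.19
gripper_force: 60.0
```

>>> send_rows:
  increments:
    - [1,[0.4,0,0],[0,0,0]]
    - [1,[0.4,0,0],[0,0,0]]
    - [1,[0,0,0],[0,0,0]]

```text
clock: 43.5
position: [0.4094, -0.2681, 0.0738]
ee_rot: [-3.137, 0.156, 0.004]
force: [-4.6, -3.4, -1.5]
width: 0.188
gripper_force: 60.0
```

>>> send_rows:
  increments:
    - [1,[0.4,0.03,0],[0,0,0]]
    - [1,[0.4,0,0],[0,0,0]]
    - [1,[0.3,0,0],[0,0,0]]
    - [1,[0,0,0],[0,0,0]]

```text
clock: 43.9
position: [0.4212, -0.2695, 0.074]
ee_rot: [3.138, -0.155, -0.002]
force: [-3.1, -4.8, -2.2]
width: 0.187
gripper_force: 59.9
```

>>> send_rows:
  increments:
    - [1,[0.2,0.1,0],[0,0,0]]
    - [1,[0.3,0,0],[0,0,0]]
    - [1,[0.2,0,0],[0,0,0]]
    - [1,[0,0,0],[0,0,0]]

```text
clock: 44.3
position: [0.4255, -0.2703, 0.0735]
ee_rot: [-3.136, 0.155, 0.009]
force: [-11.5, -1.8, 4.6]
width: 0.19
gripper_force: 59.9
```

>>> send_rows:
  increments:
    - [1,[0.3,0,0],[0,0,0]]
    - [1,[0.2,0,0],[0,0,0]]
    - [1,[0,0,0],[0,0,0]]

```text
clock: 44.6
position: [0.4258, -0.2702, 0.0725]
ee_rot: [-3.134, 0.157, 0.021]
force: [-22.1, 0.1, 8.1]
width: 0.188
gripper_force: 59.9
```

>>> send_rows:
  increments:
    - [1,[-0.5,0,0],[0,0,0]]
    - [1,[-0.5,0,0],[0,0,0]]
    - [1,[0,0,0],[0,0,0]]
    - [3.2,[0,0,0],[0,0,0]]
    - [3.2,[0,0,0],[0,0,0]]

```text
clock: 45.1
position: [0.424, -0.2701, 0.0744]
ee_rot: [-3.138, 0.153, -0.001]
force: [0.0, -0.0, -0.6]
width: 0.315
gripper_force: 0.0
```

>>> send_rows:
  increments:
    - [3.2,[0,0,0],[0,0,0]]
    - [3.2,[0,0,-3],[0,0,0]]
    - [3.2,[0,0,-4],[0,0,0]]
    - [0,[-4,-4,0],[0,0,0]]
    - [0,[-4,-4,0],[0,0,0]]

```text
clock: 45.6
position: [0.3608, -0.193, 0.1453]
ee_rot: [3.137, -0.156, 0.005]
force: [0.8, 1.8, -0.2]
width: 0.22
gripper_force: 0.0
```

>>> send_rows:
  increments:
    - [0,[0,-4,0],[0,0,0]]
    - [0,[0,-4,0],[0,0,0]]
    - [0,[0,-4,0],[0,0,0]]
    - [0,[0,-4,0],[0,0,0]]
    - [0,[0,0,0],[0,0,0]]

```text
clock: 46.1
position: [0.3764, -0.0292, 0.1447]
ee_rot: [-3.137, 0.143, -0.002]
force: [-0.3, 0.0, -0.5]
width: 0.007
gripper_force: 0.0
```

```bash
python3 - <<'E'
from h import *
im=shot('top','t11.png')[:,:,::-1]; s=shot('scene','s11.png')[:,:,::-1]; go(.5705,-.2765,.12,-.099)
a=cv2.resize(im[165:230,315:385],(388,360),interpolation=cv2.INTER_CUBIC)
b=cv2.resize(s[160:225,300:372],(399,360),interpolation=cv2.INTER_CUBIC); cv2.imwrite('pics/m11.png',np.hstack([a,b]))
E
```

```text
t 46.2 p [ 0.3758 -0.0332  0.1443] w 0.009 gf 0.0 F [-0.2  0.1 -0.4]
[[0.995, -0.095, 0.0], [-0.095, -0.995, -0.0], [0.0, 0.0, -1.0]] q [ 0.181  0.157 -0.261  2.222  0.058  0.769 -1.785]
yaw -0.0954 turn z 0.0036 shift now cm [21.7  22.36  2.44] after turn cm [21.78 22.28  2.43] tilt [ 2.e-04 -1.e-04 -1.e+00]
```

View pics/m11.png

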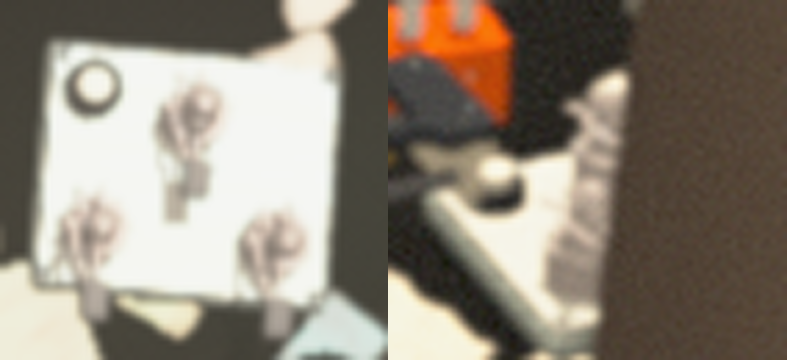

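>>> send_rows:
  increments:
    - [0,[0,4.5,0],[0,0,0]]
    - [0,[0,4.5,0],[0,0,0]]
    - [0,[0,4.5,0],[0,0,0]]
    - [0,[0,4.5,0],[0,0,0]]
    - [0,[0,4.3,0],[0,0,0]]

```text
clock: 46.7
position: [0.3523, -0.2592, 0.1443]
ee_rot: [3.137, -0.158, -0.0]
force: [1.2, -0.3, 0.3]
width: 0.007
gripper_force: 0.0
```

>>> send_rows:
  increments:
    - [0,[4.2,0,0],[0,0,0]]
    - [0,[4.2,0,0],[0,0,0]]
    - [0,[4.2,0,0],[0,0,0]]
    - [0,[4.2,0,0],[0,0,0]]
    - [0,[4.2,0,0],[0,0,0]]

```text
clock: 47.2
position: [0.5633, -0.2787, 0.1439]
ee_rot: [3.137, -0.158, -0.001]
force: [0.7, -0.6, -0.2]
width: 0.005
gripper_force: 0.0
```

>>> send_rows:
  increments:
    - [0,[0,0,3],[0,0,0]]
    - [0,[0,0,0],[0,0,0]]
    - [0,[0,0,0],[0,0,0]]

```text
clock: 47.5
position: [0.5607, -0.2776, 0.1136]
ee_rot: [-3.137, 0.157, 0.005]
force: [0.3, -0.5, 0.3]
width: 0.0
gripper_force: 0.0
```

```bash
python3 - <<'E'
from h import *
go(.5665,-.2760,.055,-.099)
E
```

```text
t 47.5 p [ 0.5607 -0.2776  0.1136] w 0.0 gf 0.0 F [ 0.3 -0.5  0.3]
[[0.995, -0.1, -0.003], [-0.1, -0.995, 0.0], [-0.003, -0.0, -1.0]] q [ 0.424  0.547 -0.074  1.69   0.049  0.91  -1.34 ]
yaw -0.1001 turn z -0.0011 shift now cm [ 0.58 -0.22  5.86] after turn cm [ 0.56 -0.22  5.86] tilt [-3.2e-03  4.0e-04 -1.0e+00]
```

>>> send_rows:
  increments:
    - [0,[0.55,-0.2,3],[0,0,0]]
    - [0,[0,0,2],[0,0,0]]
    - [0,[0,0,0.8],[0,0,0]]
    - [0,[0,0,0.3],[0,0,0]]
    - [0,[0,0,0],[0,0,0]]

```text
clock: 48.0
position: [0.5684, -0.2757, 0.0543]
ee_rot: [3.137, -0.155, 0.001]
force: [-0.4, 0.1, 0.2]
width: 0.005
gripper_force: 0.0
```

>>> send_rows:
  increments:
    - [0,[0,0,0.3],[0,0,0]]
    - [0,[0,0,0.3],[0,0,0]]
    - [0,[0,0,0.3],[0,0,0]]
    - [0,[0,0,0],[0,0,0]]

```text
clock: 48.4
position: [0.5693, -0.2757, 0.0462]
ee_rot: [3.137, -0.155, 0.003]
force: [-3.7, -0.2, 14.2]
width: 0.002
gripper_force: 7.5
```

>>> send_rows:
  increments:
    - [0,[0,0,0.2],[0,0,0]]
    - [0,[0,0,0.2],[0,0,0]]
    - [0,[0,0,0],[0,0,0]]

```text
clock: 48.7
position: [0.5695, -0.2758, 0.0454]
ee_rot: [3.136, -0.155, 0.005]
force: [-14.5, 5.0, 48.4]
width: 0.007
gripper_force: 24.1
```

>>> send_rows:
  increments:
    - [0,[0,0,-1.1],[0,0,0]]
    - [0,[0,0,0],[0,0,0]]
    - [0,[0,0,0],[0,0,0]]

```text
clock: 49.0
position: [0.5688, -0.275, 0.0514]
ee_rot: [3.138, -0.154, 0.001]
force: [0.8, -0.2, 1.4]
width: 0.005
gripper_force: 0.9
```

>>> send_rows:
  increments:
    - [0,[0,0,0.2],[0,0,0]]
    - [0,[0,0,0],[0,0,0]]

```text
clock: 49.2
position: [0.5688, -0.275, 0.0487]
ee_rot: [3.138, -0.154, 0.0]
force: [1.3, 0.2, 3.7]
width: 0.006
gripper_force: 1.7
```

>>> send_rows:
  increments:
    - [0,[0,0,0.2],[0,0,0]]
    - [0,[0,0,0],[0,0,0]]

```text
clock: 49.4
position: [0.5687, -0.275, 0.047]
ee_rot: [3.138, -0.154, 0.0]
force: [1.6, -0.3, 4.8]
width: 0.004
gripper_force: 2.2
```

>>> send_rows:
  increments:
    - [0,[0,0,0.2],[0,0,0]]
    - [0,[0,0,0],[0,0,0]]

```text
clock: 49.6
position: [0.5688, -0.275, 0.0462]
ee_rot: [3.138, -0.154, 0.001]
force: [-2.4, 0.9, 12.1]
width: 0.003
gripper_force: 6.4
```

>>> send_rows:
  increments:
    - [0,[0,0,0.1],[0,0,0]]
    - [0,[0,0,0],[0,0,0]]

```text
clock: 49.8
position: [0.5689, -0.275, 0.0461]
ee_rot: [3.137, -0.154, 0.002]
force: [-4.2, 1.2, 21.8]
width: 0.003
gripper_force: 10.6
```

>>> send_rows:
  increments:
    - [0,[0,0,-2],[0,0,0]]
    - [0,[0,0,-4],[0,0,0]]
    - [0,[0,0,-4],[0,0,0]]
    - [0,[-4,0,0],[0,0,0]]
    - [0,[-4,0,0],[0,0,0]]

```text
clock: 50.3
position: [0.4884, -0.2668, 0.1447]
ee_rot: [3.138, -0.153, 0.001]
force: [-0.6, -1.0, -0.2]
width: 0.003
gripper_force: 0.0
```

>>> send_rows:
  increments:
    - [0,[-4,0,0],[0,0,0]]
    - [0,[-4,0,0],[0,0,0]]
    - [0,[-4,0,0],[0,0,0]]
    - [0,[0,-4,0],[0,0,0]]
    - [0,[0,-4,0],[0,0,0]]

```text
clock: 50.8
position: [0.3749, -0.1758, 0.1438]
ee_rot: [3.137, -0.162, -0.003]
force: [2.3, 0.8, -0.1]
width: 0.007
gripper_force: 0.0
```

>>> send_rows:
  increments:
    - [0,[0,-4,0],[0,0,0]]
    - [0,[0,-4,0],[0,0,0]]
    - [0,[0,-4,0],[0,0,0]]
    - [0,[0,-4,0],[0,0,0]]
    - [0,[0,0,0],[0,0,0]]

```text
clock: 51.3
position: [0.3926, -0.0118, 0.144]
ee_rot: [-3.137, 0.143, 0.001]
force: [0.5, 0.1, -0.4]
width: 0.005
gripper_force: 0.0
```

```bash
python3 - <<'E'
from h import *
im=shot('top','t12.png')[:,:,::-1]; st()
cv2.imwrite('pics/m12.png',cv2.resize(im[165:230,315:385],(700,600)[:2],interpolation=cv2.INTER_CUBIC))
a=cv2.imread('pics/t11.png').astype(int); print(abs(a-im)[165:230,315:385].max())
E
```

```text
t 51.35 p [ 0.3923 -0.0144  0.1438] w 0.003 gf 0.0 F [-0.1 -1.1  0.2]
[[0.996, -0.093, -0.001], [-0.093, -0.996, 0.0], [-0.002, -0.0, -1.0]] q [ 0.13   0.183 -0.259  2.19   0.066  0.777 -1.836]
3
```

View pics/m12.png

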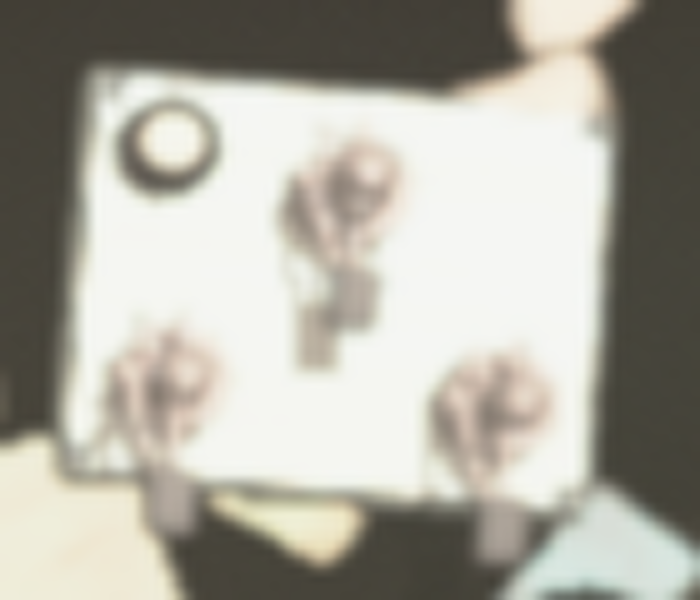

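```bash
python3 -c "
from cell import arm
print(arm.sign_off())"
```

```text
the job is handed in; nothing more can be done
None
```

The job is handed in, with no verdict shown: all three ring weights are down on spindles, the three cotters are pushed in until they stopped hard at about 22 N, and the start button was pressed to its stop and retracted. From the force readings the bows snapped shut, but the last picture is too coarse to confirm that.

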